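# Stock the child-safe medicine carousel

### The job

Stock the child-safe medicine carousel with every loose tablet bottle that is on the table. Its hatch is locked: push the release pin through the small hole in the front to trip the hidden latch and the hatch springs open; drop the bottles into empty pockets, one to a pocket, turning the knob a click to bring the next pocket under the opening. Finish with the hatch pushed shut until the latch catches it and the pin lying on its cork mat, and do not disturb the other things on the table.

Things in the scene. Friction and masses are not known exactly. Their poses are not given: they have to be found in the camera images.
- carousel: white plastic box fixed to the table, 240 (x) x 230 (y) x 116 mm high, a drum with pockets inside. Origin at the underside on the drum's vertical axis; own x points to its back, y to its left, z up: front face at x = -135 mm, deck at z = 116 mm. 5 pockets 72 degrees apart, 57 mm wide, centres 68 mm from the axis, floor at z = 22 mm; a bottle in one stands below the deck and turns with the drum
- port (a point): centre of the round loading port (59 mm wide) in the deck, at deck level, 68 mm in front of the drum's axis; the knob is 46 mm behind. Close the gripper along the carousel's y here, lower a bottle until the fingertips are 10 mm above the deck, let go: it drops 5 cm into the pocket. The open hatch (plate 6 mm above the deck) begins 33 mm to the +y side; 7 mm high rails 45 mm before, 34 mm behind
- hole (a point): outer mouth of the access hole (16 mm wide, steel ring) in the front face, 65 mm above the table, 50 mm right (own -y) of the middle; it runs along the carousel's x. The latch plate (34 mm wide, 36 high, centred on it) stands 15 mm in from the mouth; pushed in 6 mm or more (about 5 N) it frees the hatch, it stops at 11 mm (6 N): the pin's tip goes 21 to 25 mm past the mouth
- latch (a joint): travel of the hidden latch plate (m): 0 at rest, up to 0.011 pushed in; a spring returns it
- hatch (a joint): travel of the hatch (m): 0 shut and latched, 0.066 wide open. It slides along the deck to the carousel's +y; a spring of 3 to 4 N drives it open. To shut it, push it back to 0 or slightly past (stop at -0.004); over the last 20 mm it also pushes the latch aside (up to about 10 N in all), which then snaps back and holds it
- hatch_tab (a point): middle of the finger tab on the blue-grey hatch plate: a ridge 46 mm long (carousel's x), 10 mm thick (y), 15 mm high, its top 20 mm above the deck; moves with the hatch. Push its +y side to shut the hatch
- drum (a joint): angle of drum and knob (rad, positive counter-clockwise from above, endless). A spring detent (about 0.15 N m to pass) holds it at every 72 degrees (1.2566 rad) and pulls it in from nearly half a step away. At k x 72 degrees pocket k (0 to 4, modulo 5) is under the port. Pocket 0, where the knob's yellow pointer points, holds a bottle that stays; the other four are empty at the start
- knob_grip (a point): middle of the round blue knob on top, on the drum's axis, 138 mm above the table; the knob is 44 mm in diameter and spans 118 to 150 mm above the table
- pin: release pin: square dark wooden handle 80 x 16 x 16 mm with a round steel rod 7 mm thick, 54 mm long, out of its +x end; 50 g. Origin in the middle of the handle's underside; x along the rod, z up; the rod's axis is 8 mm above the underside, its tip at x = 94.5 mm. Starts lying on the mat
- mat: cork mat 180 x 100 x 8 mm, fixed flat on the table, where the pin is kept. Origin in the middle of its underside, long side along its x
- bottle_a: tablet bottle, amber, with a white ribbed cap, a white label and a green stripe: 49 mm diameter, 80 mm high, the cap being the top 25 mm; about 90 g. Origin in the middle of its underside, z up. May be absent
- bottle_b: tablet bottle, amber, with a white ribbed cap, a white label and a blue stripe: 49 mm diameter, 80 mm high, the cap being the top 25 mm; about 90 g. Origin in the middle of its underside, z up. May be absent
- bottle_c: tablet bottle, amber, with a white ribbed cap, a white label and a red stripe: 49 mm diameter, 80 mm high, the cap being the top 25 mm; about 90 g. Origin in the middle of its underside, z up. May be absent
- bottle_d: tablet bottle, amber, with a white ribbed cap, a white label and an orange stripe: 49 mm diameter, 80 mm high, the cap being the top 25 mm; about 90 g. Origin in the middle of its underside, z up. May be absent
- mug: white mug of coffee, 84 mm diameter, 94 mm high, with a handle, to be left alone; origin in the middle of its underside
- glass: drinking glass, 80 mm diameter, 91 mm high, to be left alone; origin in the middle of its underside
Things that resemble listed ones, but are neither listed nor needed, are in the scene too. Leave any turquoise look-alike of the bottle_c alone.

How it is judged:
By the outcome, as a careful person would: the job done as asked, in the order asked, and still so for the second after the job is handed in, with the robot touching nothing.
Of bottle_a, bottle_b, bottle_c, bottle_d only 3 to 4 are there at a start; the rules pass over those that are not, and their reading is None.
At some moment in a run one of pin, bottle_a, bottle_b, bottle_c, bottle_d may be knocked a few centimetres aside while the robot is not near it.
It also fails if it takes over 210 s, if anything falls off the work surface, if the arm or the gripper's body presses on something with over 40 N, if the wrist force passes 120 N, or if a joint passes its speed limit or range.

### The arm

A 6-joint arm with a two-finger parallel gripper is mounted at the origin on a cart in front of the work surface, level with it; the furniture and walls round the work are solid. World frame = base frame: x ahead of the robot, y to its left, z up, the work surface at z = 0. Lengths are in m, angles in rad, forces in N, time in s.
With the tool pointing down it reaches from about 0.3 to 0.775 m from the base axis. Payload 14.6 kg.
Tool frame: the origin (TCP) lies midway between the tips of the shut fingers; the grasp point (between the pads) lies 19 mm behind it (grasp_offset is the distance from the TCP to the grasp point, in m); z points along the fingers, y is the line along which they close (so a half turn about z gives the same grasp; the last joint's range is limited). The gripper opens to 94 mm and grips with 3 to 60 N. Pads are 16 mm wide; open, the fingers measure 119 mm over their backs; the gripper's body (75 mm by 177 mm) begins 78 mm behind the grasp point.
Start: joints at [1.177, 0.3, 1.521, -0, 1.321, -0.067], TCP at [0.177, 0.521, 0.205] pointing down, gripper open.
Joint ranges: [-3.03, 3.03], [-0.79, 2.21], [0.23, 2.52], [-1.04, 4.18], [0, 3.07], [-2.55, 2.55]. Speed limits (rad/s): [2.22, 2.22, 2.57, 3.14, 3.14, 3.14].

### API

Orientations are given as [roll, pitch, yaw] about the fixed x, y, z axes, in that order (R = Rz(yaw) Ry(pitch) Rx(roll)).
In Python, from station import * gives the robot as it stands. The module is installed in compiled form; this text tells all that it offers.
- The arm moves only by the tool send_rows, never from a script. Its argument "rows" is a list of rows, each an object of numbers: "dx", "dy", "dz": the shift along the tool's x, y, z in mm; "roll": the turn about the tool's z in degrees; "jaw": the closure, from -1 (fully open) to 1 (shut). In form: [{"dx": .., "dy": .., "dz": .., "roll": .., "jaw": ..}, ...]. A call has 1 to 12 rows; each row shifts and turns the commanded pose from where the row before left it, along the tool's axes as they then stand; what a row does not reach is not made up. A row lasts 1/12 s, in which the tool goes at most 41.7 mm and 7.16 degrees, less where a joint would pass 70% of its speed; a pose out of reach is approached as far as the arm can. A call is refused whole if a number of a shift passes 41.7 or a number of a turn 7.16, either way. A call with a gripper value outside its range is refused whole. The fingers move at their own pace and stop on an object; "force" is the grip in N (left out, the last holds). Time passes only in rows, so rows that do not move let the fingers close. It gives the time, the measured TCP pose, the force, the opening and the grip force at its end, in the units of the state.
- get_obs(): the state, without advancing time (a new reading comes with each control period).
- camera(name): name is "scene" or "top" or "wrist"; returns a dict with "frame" (400x640x3 uint8, red, green, blue), "z_map" (400x640 float32, m along the optical axis (not along the pixel's ray), 0 where there is no reading), "camera_matrix" (3x3 intrinsics, pixels), "rvec" (rotation vector, rad) and "tvec" (3), from world to camera coordinates, as OpenCV has them. Camera axes: x right, y down, z forward; pixel columns grow to the right and rows downward; lengths in m; the calibration is good to about 2 mm. A picture is of the moment at which its call begins.
- hand_in(): hands the job in; it is judged then, once.
The state is a dict: "time_s": time; "qpos": joint angles; "joint_vel": joint speeds; "tau": joint torques, N m; "ee_pos": TCP position; "eef_rot": TCP orientation; "force": force on the tool from outside, world axes, zero at the start; "moment": the same for the moment, N m; "grip_width": finger opening in m; "grip_force": force on a finger pad.
Only numpy, scipy, OpenCV 4.12 (cv2) and the standard library are available. Lean on these libraries where they do the work, as an engineer would, in place of code of your own. Each camera call takes 0.05 s, during which the arm holds its last target. There are 200 camera calls.

## Working session

There is one attempt and no reset: what is moved stays moved. The work goes in short steps, Python scripts to look and compute and a tool call to move; the robot and the scene stay as the last step left them, time stands still between calls to the robot, and variables do not carry over. Pictures are saved under pics/ and viewed, at most 14 in all, crops included, and the job is handed in when it is done.

Besides the shell and the picture viewer there is one more tool, called after "Call:" as name(argument=value, ...) on one line, values as JSON. send_rows: Moves the arm, as the interface text tells. Its arguments: {"type":"object","properties":{"rows":{"type":"array"},"force":{"type":"number"}},"required":["rows"]}

```bash
mkdir -p pics; cat > h.py <<'E'
from station import *
import numpy as np, cv2, pickle
def snap(name,fn=None):
    c=camera(name); R,_=cv2.Rodrigues(np.array(c['rvec'],float)); c['R']=R; c['t']=np.array(c['tvec'],float).reshape(3)
    if fn: cv2.imwrite('pics/'+fn+'.png',c['frame'][:,:,::-1])
    pickle.dump(c,open(name+'.pkl','wb')); return c
def load(name): return pickle.load(open(name+'.pkl','rb'))
def cloud(c):
    K=c['camera_matrix']; z=c['z_map']; v,u=np.mgrid[:z.shape[0],:z.shape[1]]
    p=np.stack([(u-K[0,2])/K[0,0]*z,(v-K[1,2])/K[1,1]*z,z],-1)
    w=(p-c['t'])@c['R']; w[z==0]=np.nan; return w
def ray(c,u,v,h):
    K=c['camera_matrix']; d=c['R'].T@np.array([(u-K[0,2])/K[0,0],(v-K[1,2])/K[1,1],1]); o=-c['R'].T@c['t']
    return o+d*(h-o[2])/d[2]
def st():
    o=get_obs(); print(round(o['time_s'],2),np.round(o['ee_pos'],4),np.round(o['eef_rot'],3),np.round(o['force'],1),round(o['grip_width'],4),o['grip_force'],np.round(o['qpos'],2)); return o
E
python3 - <<'E'
from h import *
st()
for n in('top','scene'):
    c=snap(n,n+'0'); print(n,-c['R'].T@c['t'],c['R'][2])
E
```

```text
0.0 [0.1764 0.5207 0.2049] [-3.14  -0.     2.815] [-0.3  1.   0. ] 0.0942 0.0 [ 1.18  0.3   1.52 -0.    1.32 -0.07]
top [0.33872968 0.00419926 1.70656622] [ 0.08389658 -0.02437923 -0.9961762 ]
scene [ 1.16951385 -0.09389343  1.0928637 ] [-0.58438695  0.06254065 -0.80906153]
```

View pics/top0.png

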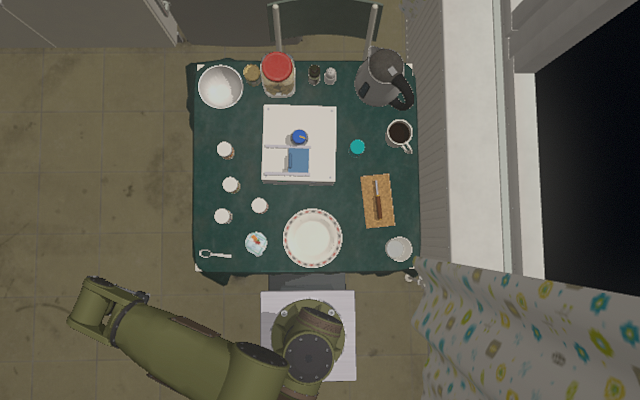

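View pics/scene0.png

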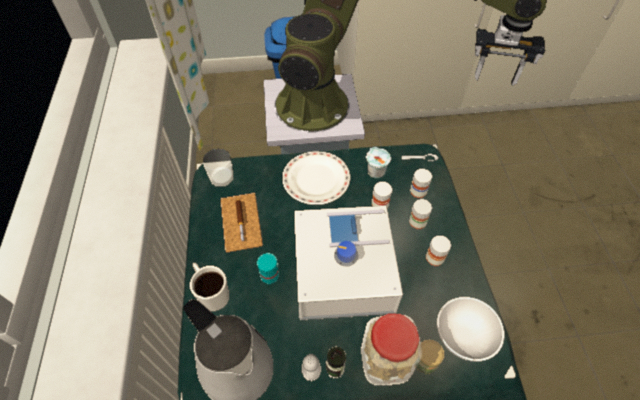

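Top view: four white-capped bottles at (225,149), (231,185), (223,216), (259,205). The turquoise look-alike is at (358,147), the carousel at (299,145) with its blue knob at (299,137), and the pin on its mat at (378,200). Measuring now.

```bash
python3 - <<'E'
from h import *
c=load('top'); w=cloud(c); f=c['frame'].astype(int); hsv=cv2.cvtColor(c['frame'],cv2.COLOR_RGB2HSV)
for u,v in((225,149),(231,185),(223,216),(259,205),(358,147)):
    s=w[v-14:v+15,u-14:u+15]; m=(s[...,2]>0.07)&(s[...,2]<.095); p=s[m]
    (a,b),r=cv2.minEnclosingCircle((p[:,:2]*1000).astype(np.float32)); print('bottle',u,v,m.sum(),p.mean(0).round(4),np.percentile(p[:,2],95).round(3),'circ',a,b,r)
# knob
m=(np.abs(hsv[...,0].astype(int)-113)<12)&(hsv[...,1]>150)&(w[...,2]>.14)
p=w[m&(w[...,2]<.16)];print('knob',len(p),p.mean(0))
# deck
m=(np.abs(w[...,2]-.117)<.006); m[:95]=0;m[195:]=0;m[:,:250]=0;m[:,345:]=0
ys,xs=np.nonzero(m);P=w[m]; print('deck',P[:,2].mean(),cv2.minAreaRect((P[:,:2]*1000).astype(np.float32)))
# mat
m=(hsv[...,0]<25)&(hsv[...,1]>70)&(w[...,2]>0)&(w[...,2]<.03)
m[:165]=0;m[240:]=0;m[:,:350]=0;m[:,405:]=0
P=w[m];print('mat',cv2.minAreaRect((P[:,:2]*1000).astype(np.float32)),np.median(P[:,2]))
cr=lambda c,a,b,x,y,s:cv2.resize(c['frame'][b:y,a:x,::-1],None,fx=s,fy=s,interpolation=cv2.INTER_CUBIC)
A=cr(c,350,165,410,235,5);B=cr(c,205,130,285,230,5);C=cr(load('scene'),350,140,460,280,3)
H=500;pad=lambda a:cv2.copyMakeBorder(a,0,H-a.shape[0],0,0,cv2.BORDER_CONSTANT)
I=np.hstack([pad(A),pad(B)]);cv2.imwrite('pics/a.png',I);cv2.imwrite('pics/b.png',np.hstack([C,cr(load('scene'),215,180,325,320,3)]))
E
```

```text
bottle 225 149 172 [0.6244 0.2685 0.0799] 0.085 circ 625.2328491210938 269.51177978515625 24.443782806396484
bottle 231 185 177 [0.5078 0.2498 0.0797] 0.086 circ 507.95867919921875 250.27474975585938 24.306360244750977
bottle 223 216 178 [0.4045 0.2764 0.0794] 0.086 circ 404.8332214355469 276.5762939453125 24.51596450805664
bottle 259 205 177 [0.4382 0.1555 0.0796] 0.086 circ 438.939697265625 155.7941436767578 24.791913986206055
bottle 358 147 171 [ 0.6278 -0.1692  0.0804] 0.087 circ 627.6050415039062 -170.6254425048828 25.70237922668457
knob 110 [0.65229747 0.02238295 0.15041477]
deck 0.11679305176138215 ((636.9420166015625, 22.234725952148438), (237.44869995117188, 248.2220001220703), 87.92042541503906)
mat ((455.58807373046875, -245.07887268066406), (182.08148193359375, 103.48794555664062), 5.194627285003662) 0.008663920197611407
```

View pics/a.png

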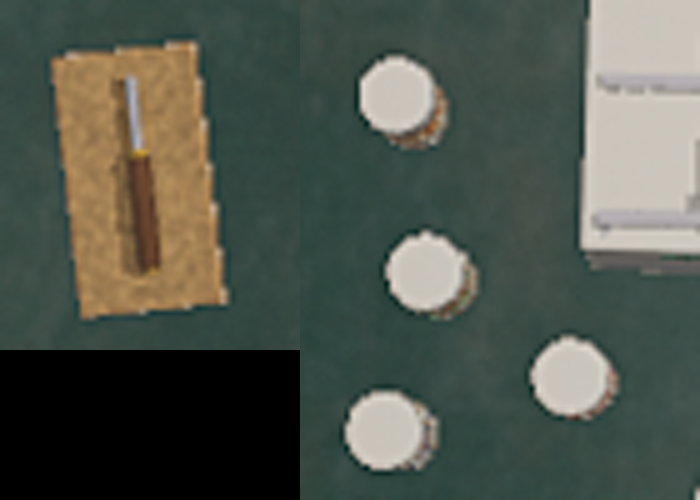

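View pics/b.png

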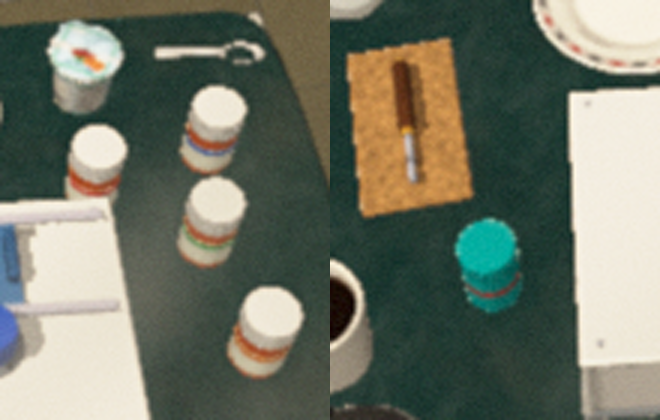

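All four bottles are present (red at the front by the carousel, plus blue, green and orange). The pin lies on the mat, tip toward +x. One more measurement of pin, yaw and pointer.

```bash
python3 - <<'E'
from h import *
c=load('top'); w=cloud(c); hsv=cv2.cvtColor(c['frame'],cv2.COLOR_RGB2HSV).astype(int); f=c['frame'].astype(int)
a=ray(c,375.6,180.9,.016);b=ray(c,380,219,.016);d=a-b;print('tip',a,'butt',b,np.linalg.norm(d),np.degrees(np.arctan2(d[1],d[0])))
# carousel deck outline: white, z ~ .116
m=((w[...,2]>.108)&(w[...,2]<.128)).astype(np.uint8); m[:95]=0;m[195:]=0;m[:,:250]=0;m[:,345:]=0
n,l,s,_=cv2.connectedComponentsWithStats(m);k=1+s[1:,4].argmax();ct=max(cv2.findContours((l==k).astype(np.uint8),0,1)[0],key=cv2.contourArea)
r=cv2.minAreaRect(ct);print(r);q=[ray(c,*p,.116) for p in cv2.boxPoints(r)];print(np.round(q,4))
for i in range(4):
    e=q[(i+1)%4]-q[i];print(np.linalg.norm(e).round(4),np.degrees(np.arctan2(e[1],e[0])).round(2))
# knob
m=(abs(hsv[...,0]-113)<12)&(hsv[...,1]>170)&(w[...,2]>.13); 
cv2.imwrite('pics/c.png',cv2.resize(c['frame'][95:195,255:345,::-1],None,fx=6,fy=6,interpolation=cv2.INTER_CUBIC))
E
```

```text
tip [ 0.52119157 -0.23919407  0.016     ] butt [ 0.39063946 -0.25126115  0.016     ] 0.13110861140184865 5.280906612121437
((298.36212158203125, 143.14398193359375), (73.63276672363281, 75.73052215576172), 1.6135388612747192)
[[ 0.5172  0.1452  0.116 ]
 [ 0.7644  0.1375  0.116 ]
 [ 0.756  -0.1017  0.116 ]
 [ 0.5081 -0.0908  0.116 ]]
0.2473 -1.78
0.2394 -92.02
0.2481 177.5
0.2363 87.8
```

View pics/c.png

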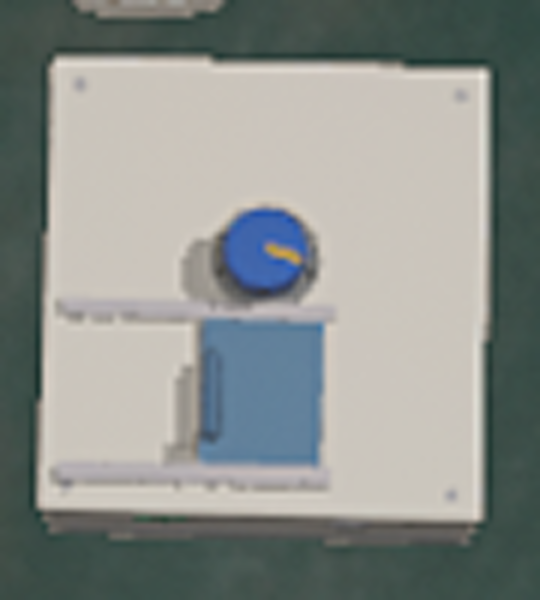

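The yellow pointer points right and slightly down, so pocket 1 is under the port and +72° clicks bring 2, 3, 4. The carousel yaw is about -2°. The rod and square dark handle on the mat at (378,200) is the only pin candidate. Moving over it.

Call:
send_rows(rows=[{"roll":-6},{"roll":-6},{"roll":-6},{"roll":-6},{"dx":-4,"dy":-18},{"dx":-8,"dy":-36},{"dx":-8,"dy":-36},{"dx":-8,"dy":-36},{"dx":-8,"dy":-36},{"dx":-8,"dy":-36},{"dx":-8,"dy":-36},{"dx":-8,"dy":-36}])

```text
invalid input at $.rows[0]: expected keys dx, dy, dz, roll, jaw
```

Call:
send_rows(rows=[{"dx":-8,"dy":-36},{"dx":-8,"dy":-36},{"dx":-8,"dy":-36},{"dx":-8,"dy":-36},{"dx":-8,"dy":-36},{"dx":-8,"dy":-36},{"dx":-8,"dy":-36},{"dx":-8,"dy":-36},{"dx":-8,"dy":-36},{"dx":-8,"dy":-36},{"dx":-8,"dy":-36},{"dx":-8,"dy":-36}])

```text
invalid input at $.rows[0]: expected keys dx, dy, dz, roll, jaw
```

Call:
send_rows(rows=[{"dx":-8,"dy":-36},{"dx":-8,"dy":-36},{"dx":-4,"dy":-18},{},{}])

```text
invalid input at $.rows[0]: expected keys dx, dy, dz, roll, jaw
```

```bash
python3 - <<'E'
from h import *
st(); c=snap('wrist','w0'); print(-c['R'].T@c['t'],c['R'][2])
E
```

```text
0.1 [0.1764 0.5207 0.2049] [-3.141 -0.     2.815] [-0.   0.2 -0.8] 0.094 0.0 [ 1.18  0.3   1.52  0.    1.32 -0.07]
[0.11115635 0.54183022 0.38404014] [ 0.22372334 -0.0773289  -0.97158021]
```

View pics/w0.png

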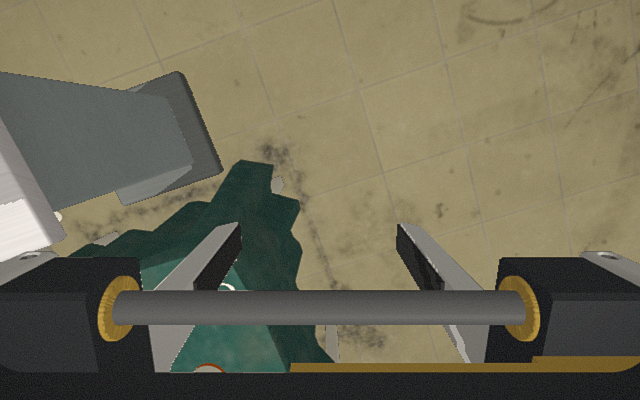

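The wrist view shows only the floor and the table corner, because the moves were refused for missing keys. Sending full rows.

Call:
send_rows(rows=[{"dx":0,"dy":0,"dz":0,"roll":-6,"jaw":-1},{"dx":0,"dy":0,"dz":0,"roll":-6,"jaw":-1},{"dx":0,"dy":0,"dz":0,"roll":-6,"jaw":-1},{"dx":0,"dy":0,"dz":0,"roll":-6,"jaw":-1},{"dx":-4,"dy":-18,"dz":0,"roll":0,"jaw":-1},{"dx":-8,"dy":-36,"dz":0,"roll":0,"jaw":-1},{"dx":-8,"dy":-36,"dz":0,"roll":0,"jaw":-1},{"dx":-8,"dy":-36,"dz":0,"roll":0,"jaw":-1},{"dx":-8,"dy":-36,"dz":0,"roll":0,"jaw":-1},{"dx":-8,"dy":-36,"dz":0,"roll":0,"jaw":-1},{"dx":-8,"dy":-36,"dz":0,"roll":0,"jaw":-1},{"dx":-8,"dy":-36,"dz":0,"roll":0,"jaw":-1}])

```text
time_s: 1.15
ee_pos: [0.261, 0.2559, 0.2053]
eef_rot: [3.142, 0.0, -3.049]
force: [1.1, 1.5, -0.5]
grip_width: 0.0941
grip_force: 0.0
```

Call:
send_rows(rows=[{"dx":-8,"dy":-36,"dz":0,"roll":0,"jaw":-1},{"dx":-8,"dy":-36,"dz":0,"roll":0,"jaw":-1},{"dx":-8,"dy":-36,"dz":0,"roll":0,"jaw":-1},{"dx":-8,"dy":-36,"dz":0,"roll":0,"jaw":-1},{"dx":-8,"dy":-36,"dz":0,"roll":0,"jaw":-1},{"dx":-8,"dy":-36,"dz":0,"roll":0,"jaw":-1},{"dx":-8,"dy":-36,"dz":0,"roll":0,"jaw":-1},{"dx":-8,"dy":-36,"dz":0,"roll":0,"jaw":-1},{"dx":-8,"dy":-36,"dz":0,"roll":0,"jaw":-1},{"dx":-8,"dy":-36,"dz":0,"roll":0,"jaw":-1},{"dx":-8,"dy":-36,"dz":0,"roll":0,"jaw":-1},{"dx":-8,"dy":-36,"dz":0,"roll":0,"jaw":-1}])

```text
time_s: 2.15
ee_pos: [0.3965, -0.1658, 0.2054]
eef_rot: [-3.142, 0.0, -3.05]
force: [0.6, -0.4, 1.3]
grip_width: 0.0938
grip_force: 0.0
```

Call:
send_rows(rows=[{"dx":-8,"dy":-36,"dz":0,"roll":0,"jaw":-1},{"dx":-8,"dy":-36,"dz":0,"roll":0,"jaw":-1},{"dx":-4,"dy":-18,"dz":0,"roll":0,"jaw":-1},{"dx":0,"dy":0,"dz":0,"roll":0,"jaw":-1},{"dx":0,"dy":0,"dz":0,"roll":0,"jaw":-1}])

```text
time_s: 2.57
ee_pos: [0.4243, -0.2518, 0.2048]
eef_rot: [3.141, -0.001, -3.051]
force: [-0.2, 0.7, -0.3]
grip_width: 0.0938
grip_force: 0.0
```

```bash
python3 - <<'E'
from h import *
st(); c=snap('wrist','w1'); print(-c['R'].T@c['t'],c['R'][2])
E
```

```text
2.57 [ 0.4243 -0.2518  0.2048] [ 3.141e+00 -1.000e-03 -3.051e+00] [-0.2  0.7 -0.3] 0.0938 0.0 [-0.61  0.18  1.68  0.    1.29 -2.27]
[ 0.35580257 -0.25925631  0.38395636] [ 0.23466743  0.0222606  -0.9718208 ]
```

View pics/w1.png

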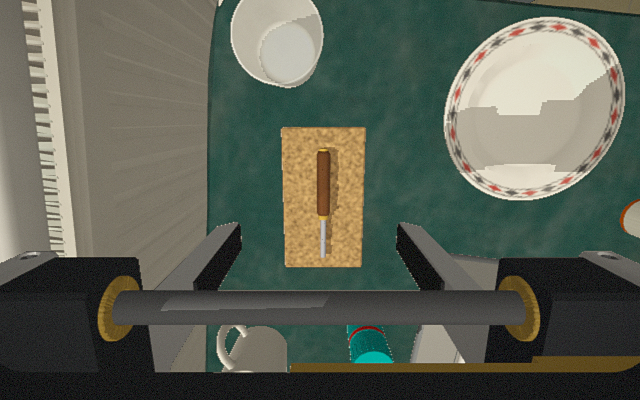

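The wrist view shows the pin unobstructed on the mat: handle (323,150) to (323,216), rod tip (323,257). The turquoise bottle is at the bottom (370,345). Refining by ray.

```bash
python3 - <<'E'
from h import *
c=load('wrist');o=st()
hsv=cv2.cvtColor(c['frame'],cv2.COLOR_RGB2HSV).astype(int)
m=np.zeros((400,640),np.uint8);s=hsv[145:262,305:342];m[145:262,305:342]=((s[...,1]>120)&(s[...,2]<125)&(s[...,0]<20))
P=np.argwhere(m>0)[:,::-1].astype(np.float32);r=cv2.minAreaRect(P);print(len(P),r)
for u,v in((323,149),(323,216),(323,257)): print(ray(c,u,v,.024 if v<220 else .016))
b=cv2.boxPoints(r);print(np.round([ray(c,*q,.024) for q in b],4))
E
```

```text
2.62 [ 0.4243 -0.2511  0.2051] [ 3.141e+00 -1.000e-03 -3.050e+00] [ 0.5 -0.2 -0.1] 0.0939 0.0 [-0.61  0.17  1.68  0.    1.29 -2.27]
803 ((327.5, 193.0), (21.0, 90.0), 0.0)
[ 0.38681364 -0.25083395  0.024     ]
[ 0.46614278 -0.24336093  0.024     ]
[ 0.5225636  -0.23792367  0.016     ]
[[ 0.4947 -0.248   0.024 ]
 [ 0.3863 -0.2577  0.024 ]
 [ 0.3841 -0.2339  0.024 ]
 [ 0.4924 -0.2225  0.024 ]]
```

Call:
send_rows(rows=[{"dx":-1.4,"dy":4.4,"dz":20,"roll":0,"jaw":0},{"dx":0,"dy":0,"dz":38,"roll":0,"jaw":0},{"dx":0,"dy":0,"dz":38,"roll":0,"jaw":0},{"dx":0,"dy":0,"dz":38,"roll":0,"jaw":0},{"dx":0,"dy":0,"dz":30,"roll":0,"jaw":0},{"dx":0,"dy":0,"dz":18,"roll":0,"jaw":0},{"dx":0,"dy":0,"dz":11,"roll":0,"jaw":0},{"dx":0,"dy":0,"dz":0,"roll":0,"jaw":0},{"dx":0,"dy":0,"dz":0,"roll":0,"jaw":0}], force=40)

```text
time_s: 3.37
ee_pos: [0.426, -0.2467, 0.0133]
eef_rot: [-3.141, 0.0, -3.049]
force: [0.7, 0.7, 1.4]
grip_width: 0.0474
grip_force: 0.0
```

Call:
send_rows(rows=[{"dx":0,"dy":0,"dz":0,"roll":0,"jaw":1},{"dx":0,"dy":0,"dz":0,"roll":0,"jaw":1},{"dx":0,"dy":0,"dz":0,"roll":0,"jaw":1},{"dx":0,"dy":0,"dz":0,"roll":0,"jaw":1},{"dx":0,"dy":0,"dz":0,"roll":0,"jaw":1},{"dx":0,"dy":0,"dz":0,"roll":0,"jaw":1},{"dx":0,"dy":0,"dz":0,"roll":0,"jaw":1},{"dx":0,"dy":0,"dz":0,"roll":0,"jaw":1}], force=40)

```text
time_s: 4.03
ee_pos: [0.4258, -0.2472, 0.0128]
eef_rot: [-3.141, 0.0, -3.05]
force: [-1.0, 0.9, 6.0]
grip_width: 0.0158
grip_force: 40.0
```

Call:
send_rows(rows=[{"dx":0,"dy":0,"dz":-15,"roll":0,"jaw":1},{"dx":0,"dy":0,"dz":-30,"roll":0,"jaw":1},{"dx":0,"dy":0,"dz":-30,"roll":3.6,"jaw":1},{"dx":0,"dy":0,"dz":-20,"roll":3.6,"jaw":1},{"dx":5,"dy":17,"dz":0,"roll":0,"jaw":1},{"dx":8,"dy":30,"dz":0,"roll":0,"jaw":1},{"dx":8,"dy":30,"dz":0,"roll":0,"jaw":1},{"dx":8,"dy":30,"dz":0,"roll":0,"jaw":1},{"dx":8,"dy":30,"dz":0,"roll":0,"jaw":1},{"dx":8,"dy":30,"dz":0,"roll":0,"jaw":1},{"dx":6,"dy":30,"dz":0,"roll":0,"jaw":1},{"dx":3,"dy":30,"dz":0,"roll":0,"jaw":1}])

```text
time_s: 5.03
ee_pos: [0.3784, -0.0171, 0.1075]
eef_rot: [-3.142, 0.0, 3.108]
force: [0.8, -0.7, -1.0]
grip_width: 0.0159
grip_force: 40.0
```

Call:
send_rows(rows=[{"dx":0,"dy":0,"dz":0,"roll":0,"jaw":1},{"dx":0,"dy":0,"dz":0,"roll":0,"jaw":1},{"dx":0,"dy":0,"dz":0,"roll":0,"jaw":1}])

```text
time_s: 5.28
ee_pos: [0.3794, -0.0188, 0.1075]
eef_rot: [-3.141, 0.0, 3.108]
force: [1.0, 0.0, -1.5]
grip_width: 0.0154
grip_force: 40.0
```

```bash
python3 - <<'E'
from h import *
st(); c=snap('wrist','w2'); c2=snap('top'); c3=snap('scene')
r=lambda im,a,b,x,y,s:cv2.resize(im['frame'][b:y,a:x,::-1],None,fx=s,fy=s,interpolation=cv2.INTER_CUBIC)
cv2.imwrite('pics/w2b.png',np.vstack([c['frame'][120:400,:,::-1],cv2.resize(r(c2,250,130,350,180,6.4),(640,300))]))
E
```

```text
5.28 [ 0.3794 -0.0188  0.1075] [-3.141  0.     3.108] [ 1.   0.  -1.5] 0.0154 39.999151825904846 [-0.15  0.04  2.08 -0.    1.03 -1.68]
```

View pics/w2b.png

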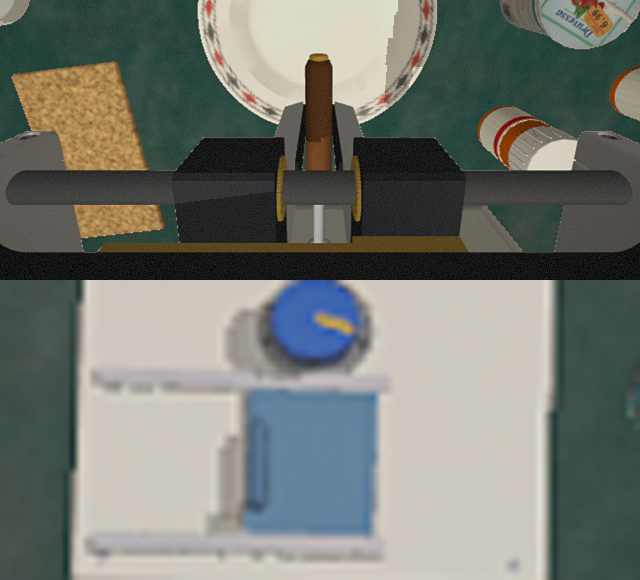

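Call:
send_rows(rows=[{"dx":0,"dy":0,"dz":15,"roll":0,"jaw":1},{"dx":0,"dy":0,"dz":20,"roll":0,"jaw":1},{"dx":0,"dy":0,"dz":10.5,"roll":0,"jaw":1},{"dx":0,"dy":0,"dz":0,"roll":0,"jaw":1},{"dx":-10,"dy":0,"dz":0,"roll":0,"jaw":1},{"dx":-10,"dy":0,"dz":0,"roll":0,"jaw":1},{"dx":-8,"dy":0,"dz":0,"roll":0,"jaw":1},{"dx":-8,"dy":0,"dz":0,"roll":0,"jaw":1},{"dx":-8,"dy":0,"dz":0,"roll":0,"jaw":1},{"dx":-6,"dy":0,"dz":0,"roll":0,"jaw":1},{"dx":0,"dy":0,"dz":0,"roll":0,"jaw":1},{"dx":0,"dy":0,"dz":0,"roll":0,"jaw":1}])

```text
time_s: 6.43
ee_pos: [0.4292, -0.02, 0.0618]
eef_rot: [3.142, -0.0, 3.108]
force: [-0.1, -0.3, -0.4]
grip_width: 0.0152
grip_force: 40.0
```

Call:
send_rows(rows=[{"dx":-4,"dy":0,"dz":0,"roll":0,"jaw":1},{"dx":-4,"dy":0,"dz":0,"roll":0,"jaw":1},{"dx":-3,"dy":0,"dz":0,"roll":0,"jaw":1},{"dx":0,"dy":0,"dz":0,"roll":0,"jaw":1},{"dx":0,"dy":0,"dz":0,"roll":0,"jaw":1}])

```text
time_s: 6.85
ee_pos: [0.4398, -0.0204, 0.0617]
eef_rot: [3.142, -0.001, 3.108]
force: [-5.2, -0.6, -0.3]
grip_width: 0.0158
grip_force: 40.0
```

Call:
send_rows(rows=[{"dx":-3,"dy":0,"dz":0,"roll":0,"jaw":1},{"dx":0,"dy":0,"dz":0,"roll":0,"jaw":1},{"dx":0,"dy":0,"dz":0,"roll":0,"jaw":1}])

```text
time_s: 7.1
ee_pos: [0.4425, -0.0205, 0.0616]
eef_rot: [3.141, -0.002, 3.108]
force: [-6.3, 0.8, -0.3]
grip_width: 0.0156
grip_force: 40.0
```

```bash
python3 - <<'E'
from h import *
st(); c2=snap('top'); h=cv2.cvtColor(c2['frame'],cv2.COLOR_RGB2HSV).astype(int)
m=(abs(h[...,0]-104)<8)&(h[...,1]>90); m[:140]=0;m[185:]=0;m[:,:255]=0;m[:,340:]=0;q=np.argwhere(m);print(len(q),q.mean(0) if len(q) else 0)
E
```

```text
7.1 [ 0.4425 -0.0205  0.0616] [ 3.141e+00 -2.000e-03  3.108e+00] [-6.3  0.8 -0.3] 0.0156 40.00065207481384 [-0.13  0.25  1.95 -0.    0.93 -1.67]
465 [158.10107527 279.00430108]
```

The hatch sprang open (blue blob moved from u=299 to u=279, about 64 mm). Withdraw and return the pin to the mat.

Call:
send_rows(rows=[{"dx":8,"dy":0,"dz":0,"roll":0,"jaw":1},{"dx":15,"dy":0,"dz":0,"roll":0,"jaw":1},{"dx":20,"dy":0,"dz":0,"roll":0,"jaw":1},{"dx":20,"dy":0,"dz":0,"roll":0,"jaw":1},{"dx":0,"dy":0,"dz":-15,"roll":0,"jaw":1},{"dx":0,"dy":0,"dz":-31,"roll":0,"jaw":1},{"dx":-6,"dy":-27,"dz":0,"roll":0,"jaw":1},{"dx":-9,"dy":-40,"dz":0,"roll":0,"jaw":1},{"dx":-9,"dy":-40,"dz":0,"roll":0,"jaw":1},{"dx":-9,"dy":-40,"dz":0,"roll":0,"jaw":1},{"dx":-9,"dy":-40,"dz":0,"roll":0,"jaw":1},{"dx":-9,"dy":-27,"dz":0,"roll":-3.6,"jaw":1}])

```text
time_s: 8.15
ee_pos: [0.424, -0.2373, 0.1083]
eef_rot: [-3.14, 0.002, -3.115]
force: [0.2, 0.9, 0.7]
grip_width: 0.0158
grip_force: 40.0
```

Call:
send_rows(rows=[{"dx":-3,"dy":-12,"dz":0,"roll":-3.6,"jaw":1},{"dx":0,"dy":0,"dz":0,"roll":0,"jaw":1},{"dx":0,"dy":0,"dz":0,"roll":0,"jaw":1},{"dx":0,"dy":0,"dz":35,"roll":0,"jaw":1},{"dx":0,"dy":0,"dz":30,"roll":0,"jaw":1},{"dx":0,"dy":0,"dz":15,"roll":0,"jaw":1},{"dx":0,"dy":0,"dz":0,"roll":0,"jaw":1},{"dx":0,"dy":0,"dz":0,"roll":0,"jaw":1}])

```text
time_s: 8.82
ee_pos: [0.4273, -0.2449, 0.0283]
eef_rot: [3.141, -0.0, -3.05]
force: [0.5, -0.1, -0.3]
grip_width: 0.0158
grip_force: 40.0
```

Call:
send_rows(rows=[{"dx":0,"dy":0,"dz":10,"roll":0,"jaw":1},{"dx":0,"dy":0,"dz":5,"roll":0,"jaw":1},{"dx":0,"dy":0,"dz":0,"roll":0,"jaw":1},{"dx":0,"dy":0,"dz":0,"roll":0,"jaw":0.3},{"dx":0,"dy":0,"dz":0,"roll":0,"jaw":0.3},{"dx":0,"dy":0,"dz":0,"roll":0,"jaw":0.3},{"dx":0,"dy":0,"dz":0,"roll":0,"jaw":0.3},{"dx":0,"dy":0,"dz":-20,"roll":0,"jaw":0.3},{"dx":0,"dy":0,"dz":-40,"roll":0,"jaw":0.3},{"dx":0,"dy":0,"dz":-41,"roll":0,"jaw":0.3},{"dx":0,"dy":0,"dz":-41,"roll":3.6,"jaw":0.3},{"dx":0,"dy":0,"dz":-25,"roll":3.6,"jaw":0.3}])

```text
time_s: 9.82
ee_pos: [0.428, -0.2463, 0.1843]
eef_rot: [-3.139, 0.004, 3.105]
force: [-0.3, -1.1, -0.6]
grip_width: 0.0329
grip_force: 0.0
```

Call:
send_rows(rows=[{"dx":0,"dy":21,"dz":0,"roll":0,"jaw":-0.6},{"dx":0,"dy":40,"dz":0,"roll":0,"jaw":-0.6},{"dx":0,"dy":40,"dz":0,"roll":0,"jaw":-0.6},{"dx":0,"dy":40,"dz":0,"roll":0,"jaw":-0.6},{"dx":0,"dy":40,"dz":0,"roll":0,"jaw":-0.6},{"dx":0,"dy":40,"dz":0,"roll":0,"jaw":-0.6},{"dx":0,"dy":40,"dz":0,"roll":0,"jaw":-0.6},{"dx":0,"dy":40,"dz":0,"roll":0,"jaw":-0.6},{"dx":0,"dy":40,"dz":0,"roll":0,"jaw":-0.6},{"dx":0,"dy":40,"dz":0,"roll":0,"jaw":-0.6},{"dx":0,"dy":20,"dz":0,"roll":0,"jaw":-0.6},{"dx":0,"dy":0,"dz":0,"roll":0,"jaw":-0.6}])

```text
time_s: 10.82
ee_pos: [0.4405, 0.1581, 0.1799]
eef_rot: [3.141, 0.0, 3.112]
force: [-0.3, -1.0, 0.2]
grip_width: 0.0756
grip_force: 0.0
```

```bash
cat >> h.py <<'E'
def caps(c,ps):
    w=cloud(c)
    for x,y in ps:
        m=(np.hypot(w[...,0]-x,w[...,1]-y)<.05)&(w[...,2]>.07)&(w[...,2]<.095)
        if m.sum()<40: print('none',x,y,m.sum());continue
        p=w[m];(a,b),r=cv2.minEnclosingCircle((p[:,:2]*1000).astype(np.float32));print('cap',m.sum(),np.round([a,b,r],1))
BP=[(.625,.269),(.508,.250),(.405,.276),(.439,.156)]
E
python3 - <<'E'
from h import *
st(); c=snap('top'); caps(c,BP); cw=snap('wrist')
cv2.imwrite('pics/t3.png',np.hstack([cv2.resize(c['frame'][95:235,195:415,::-1],None,fx=2.4,fy=2.4), cv2.resize(c['frame'][165:235,345:410,::-1],None,fx=4.8,fy=4.8)[:336]])[:, :800])
E
```

```text
10.82 [0.4405 0.1581 0.1799] [3.141 0.    3.112] [-0.3 -1.   0.2] 0.0756 0.0 [ 0.27  0.14  1.78  0.    1.22 -1.27]
cap 173 [624.8 268.2  25. ]
cap 126 [534.8 277.   23.4]
cap 115 [403.1 278.9  23.9]
none 0.439 0.156 17
```

View pics/t3.png

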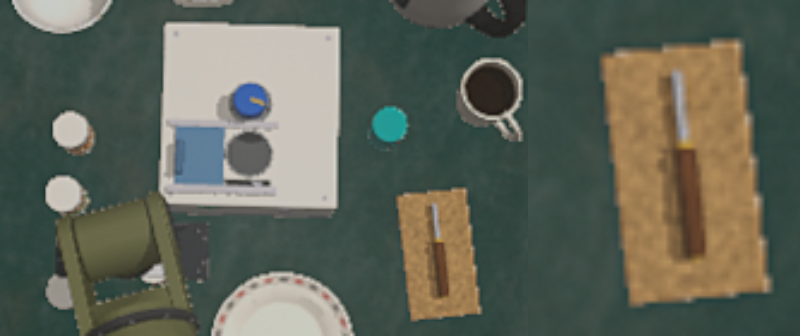

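The pin lies on the mat, the hatch is open with the port clear, and one bottle has been knocked to about (0.535,0.277). Checking the red bottle with the wrist depth.

```bash
python3 - <<'E'
from h import *
c=load('wrist'); caps(c,BP); w=cloud(c)
m=(np.hypot(w[...,0]-.439,w[...,1]-.156)<.06)&(w[...,2]>.02)&(w[...,2]<.1);p=w[m];print(m.sum(),p.min(0),p.max(0)) if m.any() else 0
E
```

```text
cap 508 [615.3 257.2  17.5]
cap 448 [523.7 280.7  16.4]
cap 2515 [402.3 275.4  24.9]
cap 2187 [436.3 155.3  24.9]
2423 [0.41139453 0.13053565 0.02097813] [0.46011348 0.17974566 0.08209666]
```

Call:
send_rows(rows=[{"dx":3,"dy":-2.6,"dz":20,"roll":0,"jaw":-0.6},{"dx":0,"dy":0,"dz":35,"roll":0,"jaw":-0.6},{"dx":0,"dy":0,"dz":35,"roll":0,"jaw":-0.6},{"dx":0,"dy":0,"dz":25,"roll":0,"jaw":-0.6},{"dx":0,"dy":0,"dz":10,"roll":0,"jaw":-0.6},{"dx":0,"dy":0,"dz":0,"roll":0,"jaw":-0.6},{"dx":0,"dy":0,"dz":0,"roll":0,"jaw":1},{"dx":0,"dy":0,"dz":0,"roll":0,"jaw":1},{"dx":0,"dy":0,"dz":0,"roll":0,"jaw":1},{"dx":0,"dy":0,"dz":0,"roll":0,"jaw":1},{"dx":0,"dy":0,"dz":0,"roll":0,"jaw":1},{"dx":0,"dy":0,"dz":0,"roll":0,"jaw":1}], force=25)

```text
time_s: 11.92
ee_pos: [0.4384, 0.1526, 0.0558]
eef_rot: [3.141, 0.002, 3.108]
force: [0.2, 1.0, 6.6]
grip_width: 0.0489
grip_force: 25.0
```

Call:
send_rows(rows=[{"dx":0,"dy":0,"dz":-20,"roll":0,"jaw":1},{"dx":0,"dy":0,"dz":-40,"roll":0,"jaw":1},{"dx":0,"dy":0,"dz":-40,"roll":0,"jaw":1},{"dx":0,"dy":0,"dz":-40,"roll":0,"jaw":1},{"dx":0,"dy":0,"dz":-20,"roll":0,"jaw":1},{"dx":-20,"dy":-16,"dz":0,"roll":0,"jaw":1},{"dx":-30,"dy":-25,"dz":0,"roll":0,"jaw":1},{"dx":-30,"dy":-25,"dz":0,"roll":0,"jaw":1},{"dx":-30,"dy":-25,"dz":0,"roll":0,"jaw":1},{"dx":-25,"dy":-20,"dz":0,"roll":0,"jaw":1},{"dx":-15,"dy":-12,"dz":0,"roll":0,"jaw":1},{"dx":0,"dy":0,"dz":0,"roll":0,"jaw":1}])

```text
time_s: 12.92
ee_pos: [0.5852, 0.0218, 0.2141]
eef_rot: [-3.141, -0.001, 3.105]
force: [-0.4, 0.5, -1.7]
grip_width: 0.0494
grip_force: 25.0
```

```bash
python3 - <<'E'
from h import *
c=load('top'); f=c['frame']
h=cv2.cvtColor(f,cv2.COLOR_RGB2HSV).astype(int)
m=((h[...,2]<130)&(h[...,1]<60)).astype(np.uint8);m[:145]=0;m[169:]=0;m[:,:285]=0;m[:,:285]=0;m[:,315:]=0
n,l,s,ce=cv2.connectedComponentsWithStats(m)
for i in range(1,n):
    if s[i,4]>60:
        x,y,ww,hh,_=s[i];print(s[i],ce[i],ray(c,x+ww/2-.5,y+hh/2-.5,.116),ray(c,*ce[i],.116))
m=((abs(h[...,0]-113)<12)&(h[...,1]>170)).astype(np.uint8);m[:120]=0;m[150:]=0;m[:,:285]=0;m[:,315:]=0
P=np.argwhere(m>0)[:,::-1].astype(np.float32);cc,r=cv2.minEnclosingCircle(P);print('knob',cc,r,ray(c,*cc,.150))
st(); cw=snap('wrist','w4')
E
```

```text
[288 150  20  18 270] [298.25185185 158.64444444] [0.58554785 0.02604058 0.116     ] [0.58505595 0.02362333 0.116     ]
knob (298.9615478515625, 135.48077392578125) 6.0608344078063965 [0.65381784 0.02025484 0.15      ]
12.92 [0.5852 0.0218 0.2141] [-3.141e+00 -1.000e-03  3.105e+00] [-0.4  0.5 -1.7] 0.0494 24.99744465574622 [-0.03  0.37  1.4  -0.    1.37 -1.56]
```

View pics/w4.png

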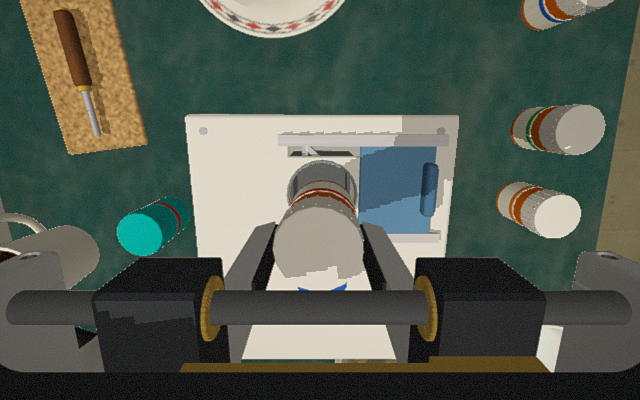

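The wrist view shows the bottle above the port. Port edges are at u≈288 and 356, its front edge at v≈160. Checking by ray.

```bash
python3 - <<'E'
from h import *
c=load('wrist')
print('L/R',ray(c,288,190,.116),ray(c,356,190,.116),'front',ray(c,322,160,.116))
print('deck corners',ray(c,186,115,.116),ray(c,459,117,.116))
E
```

```text
L/R [ 0.57652878 -0.00651421  0.116     ] [0.57876334 0.05493783 0.116     ] front [0.55051154 0.0251302  0.116     ]
deck corners [ 0.50778883 -0.08979549  0.116     ] [0.51796276 0.14357185 0.116     ]
```

Call:
send_rows(rows=[{"dx":1.7,"dy":2.5,"dz":10,"roll":0,"jaw":1},{"dx":0,"dy":0,"dz":25,"roll":0,"jaw":1},{"dx":0,"dy":0,"dz":20,"roll":0,"jaw":1},{"dx":0,"dy":0,"dz":15,"roll":0,"jaw":1},{"dx":0,"dy":0,"dz":10,"roll":0,"jaw":1},{"dx":0,"dy":0,"dz":8,"roll":0,"jaw":1},{"dx":0,"dy":0,"dz":0,"roll":0,"jaw":1},{"dx":0,"dy":0,"dz":0,"roll":0,"jaw":1}])

```text
time_s: 13.63
ee_pos: [0.5814, 0.0278, 0.1267]
eef_rot: [3.141, -0.0, 3.109]
force: [2.4, 1.6, -1.6]
grip_width: 0.0469
grip_force: 25.1
```

Call:
send_rows(rows=[{"dx":0,"dy":0,"dz":0,"roll":0,"jaw":1},{"dx":0,"dy":0,"dz":0,"roll":0,"jaw":1}])

```text
time_s: 13.8
ee_pos: [0.5819, 0.0273, 0.1274]
eef_rot: [3.142, 0.0, 3.108]
force: [1.0, 1.0, -1.2]
grip_width: 0.0474
grip_force: 25.1
```

```bash
python3 - <<'E'
from h import *
st(); c=snap('wrist','w5'); st(); cv2.imwrite('pics/w5c.png',c['frame'][60:340,120:520,::-1])
E
```

```text
13.8 [0.5819 0.0273 0.1274] [3.142 0.    3.108] [ 1.   1.  -1.2] 0.0474 25.054853931069374 [-0.02  0.44  1.51  0.    1.18 -1.55]
13.85 [0.5819 0.0272 0.1274] [3.142 0.    3.108] [0.9 0.8 0.3] 0.0474 25.04808235913515 [-0.02  0.44  1.51  0.    1.18 -1.55]
```

View pics/w5c.png

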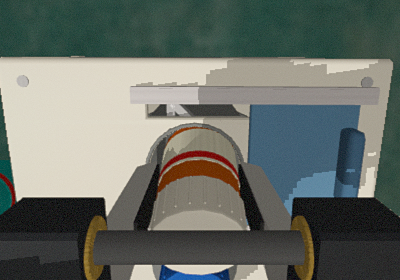

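The bottle is through the port (port edges crop u≈147 to 252, bottle 160 to 242). Nudging and releasing.

Call:
send_rows(rows=[{"dx":0,"dy":-2,"dz":0,"roll":0,"jaw":1},{"dx":0,"dy":0,"dz":0,"roll":0,"jaw":1},{"dx":0,"dy":0,"dz":0,"roll":0,"jaw":-0.35},{"dx":0,"dy":0,"dz":0,"roll":0,"jaw":-0.35},{"dx":0,"dy":0,"dz":0,"roll":0,"jaw":-0.35},{"dx":0,"dy":0,"dz":0,"roll":0,"jaw":-0.35},{"dx":0,"dy":0,"dz":0,"roll":0,"jaw":-0.35},{"dx":0,"dy":0,"dz":-15,"roll":0,"jaw":-0.35},{"dx":0,"dy":0,"dz":-25,"roll":0,"jaw":-0.35},{"dx":0,"dy":0,"dz":-5,"roll":0,"jaw":-0.35},{"dx":0,"dy":0,"dz":0,"roll":0,"jaw":-0.35},{"dx":0,"dy":0,"dz":0,"roll":0,"jaw":-0.35}])

```text
time_s: 14.85
ee_pos: [0.5817, 0.025, 0.1713]
eef_rot: [-3.142, -0.0, 3.108]
force: [0.4, -0.4, -0.3]
grip_width: 0.0633
grip_force: 0.0
```

```bash
python3 - <<'E'
from h import *
st(); c=snap('wrist','w6'); w=cloud(c)
m=(np.hypot(w[...,0]-.582,w[...,1]-.0243)<.024); p=w[m]; print(m.sum(),np.nanpercentile(p[:,2],[5,25,50,75,95]))
E
```

```text
14.85 [0.5817 0.025  0.1713] [-3.142 -0.     3.108] [ 0.4 -0.4 -0.3] 0.0633 0.0 [-0.02  0.4   1.47 -0.    1.27 -1.56]
6785 [0.11603679 0.14455391 0.15679627 0.29535028 0.30508081]
```

Call:
send_rows(rows=[{"dx":-20,"dy":0,"dz":0,"roll":6.7,"jaw":-0.35},{"dx":0,"dy":0,"dz":0,"roll":6.7,"jaw":-0.35},{"dx":0,"dy":0,"dz":0,"roll":6.7,"jaw":-0.35},{"dx":0,"dy":0,"dz":0,"roll":6.7,"jaw":-0.35},{"dx":0,"dy":0,"dz":0,"roll":6.7,"jaw":-0.35},{"dx":0,"dy":0,"dz":0,"roll":6.7,"jaw":-0.35},{"dx":0,"dy":0,"dz":0,"roll":0,"jaw":-0.35},{"dx":0,"dy":0,"dz":0,"roll":0,"jaw":-0.35}])

```text
time_s: 15.57
ee_pos: [0.6015, 0.0243, 0.1709]
eef_rot: [-3.141, -0.001, 2.41]
force: [-0.7, -0.2, -0.8]
grip_width: 0.0635
grip_force: 0.0
```

```bash
python3 - <<'E'
from h import *
o=st(); c=snap('wrist','w7'); w=cloud(c); h=cv2.cvtColor(c['frame'],cv2.COLOR_RGB2HSV).astype(int)
m=(abs(h[...,0]-113)<12)&(h[...,1]>150)&(w[...,2]>.14)&(w[...,2]<.16);p=w[m];print('knob',m.sum(),p.min(0),p.max(0)) if m.any() else print('no knob')
m=(np.hypot(w[...,0]-.582,w[...,1]-.0243)<.028)&(w[...,2]<.125);p=w[m];print('port',m.sum(),np.percentile(p[:,2],[5,50,95]) if m.any() else '')
m=m&(w[...,2]>.095)&(w[...,2]<.11);print(w[m].mean(0),m.sum())
for k in('q',):
    y=o['eef_rot'][2];R=np.array([[np.cos(y),np.sin(y)],[np.sin(y),-np.cos(y)]]);print('dx,dy to knob',R.T@(np.array([.6515,.0217])-o['ee_pos'][:2])*1000)
E
```

```text
15.57 [0.6015 0.0243 0.1709] [-3.141e+00 -1.000e-03  2.410e+00] [-0.7 -0.2 -0.8] 0.0635 0.0 [-0.02  0.44  1.41 -0.    1.29 -0.86]
knob 1755 [0.62717918 0.00092905 0.14013043] [0.66811268 0.03894074 0.15197621]
port 1080 [0.02179827 0.11016676 0.12388247]
[0.56258278 0.03169579 0.10298431] 407
dx,dy to knob [-38.90458737  31.46129632]
```

Call:
send_rows(rows=[{"dx":-19,"dy":15,"dz":0,"roll":0,"jaw":-0.35},{"dx":-19.3,"dy":15,"dz":0,"roll":0,"jaw":-0.35},{"dx":0,"dy":0,"dz":0,"roll":0,"jaw":-0.35},{"dx":0,"dy":0,"dz":17,"roll":0,"jaw":-0.35},{"dx":0,"dy":0,"dz":15,"roll":0,"jaw":-0.35},{"dx":0,"dy":0,"dz":10,"roll":0,"jaw":-0.35},{"dx":0,"dy":0,"dz":0,"roll":0,"jaw":-0.35},{"dx":0,"dy":0,"dz":0,"roll":0,"jaw":1},{"dx":0,"dy":0,"dz":0,"roll":0,"jaw":1},{"dx":0,"dy":0,"dz":0,"roll":0,"jaw":1},{"dx":0,"dy":0,"dz":0,"roll":0,"jaw":1}], force=20)

```text
time_s: 16.53
ee_pos: [0.6513, 0.0215, 0.131]
eef_rot: [3.139, 0.002, 2.407]
force: [4.7, 2.1, 1.9]
grip_width: 0.044
grip_force: 20.0
```

Call:
send_rows(rows=[{"dx":0,"dy":0,"dz":0,"roll":-6,"jaw":1},{"dx":0,"dy":0,"dz":0,"roll":-6,"jaw":1},{"dx":0,"dy":0,"dz":0,"roll":-6,"jaw":1},{"dx":0,"dy":0,"dz":0,"roll":-6,"jaw":1},{"dx":0,"dy":0,"dz":0,"roll":-6,"jaw":1},{"dx":0,"dy":0,"dz":0,"roll":-6,"jaw":1},{"dx":0,"dy":0,"dz":0,"roll":-6,"jaw":1},{"dx":0,"dy":0,"dz":0,"roll":-6,"jaw":1},{"dx":0,"dy":0,"dz":0,"roll":-6,"jaw":1},{"dx":0,"dy":0,"dz":0,"roll":-6,"jaw":1},{"dx":0,"dy":0,"dz":0,"roll":-6,"jaw":1},{"dx":0,"dy":0,"dz":0,"roll":-6,"jaw":1}])

```text
time_s: 17.53
ee_pos: [0.6505, 0.022, 0.1304]
eef_rot: [3.14, 0.001, -2.615]
force: [-0.4, 5.7, -1.3]
grip_width: 0.0436
grip_force: 20.0
```

Call:
send_rows(rows=[{"dx":0,"dy":0,"dz":0,"roll":0,"jaw":1},{"dx":0,"dy":0,"dz":0,"roll":0,"jaw":1},{"dx":0,"dy":0,"dz":0,"roll":0,"jaw":1}])

```text
time_s: 17.78
ee_pos: [0.6506, 0.0219, 0.1304]
eef_rot: [3.141, 0.001, -2.62]
force: [2.9, 6.2, -2.1]
grip_width: 0.0439
grip_force: 20.0
```

Call:
send_rows(rows=[{"dx":0,"dy":0,"dz":0,"roll":0,"jaw":-0.35},{"dx":0,"dy":0,"dz":0,"roll":0,"jaw":-0.35},{"dx":0,"dy":0,"dz":0,"roll":0,"jaw":-0.35},{"dx":0,"dy":0,"dz":-20,"roll":0,"jaw":-0.35},{"dx":0,"dy":0,"dz":-30,"roll":0,"jaw":-0.35},{"dx":0,"dy":0,"dz":-20,"roll":6.4,"jaw":-0.35},{"dx":0,"dy":0,"dz":0,"roll":6.4,"jaw":-0.35},{"dx":0,"dy":0,"dz":0,"roll":6.4,"jaw":-0.35},{"dx":0,"dy":0,"dz":0,"roll":6.4,"jaw":-0.35},{"dx":0,"dy":0,"dz":0,"roll":6.2,"jaw":-0.6}])

```text
time_s: 18.62
ee_pos: [0.6504, 0.0206, 0.2003]
eef_rot: [-3.141, 0.0, 3.102]
force: [0.1, 0.1, 0.9]
grip_width: 0.0679
grip_force: 0.0
```

Call:
send_rows(rows=[{"dx":10,"dy":21,"dz":0,"roll":0,"jaw":-0.6},{"dx":18,"dy":36,"dz":0,"roll":0,"jaw":-0.6},{"dx":18,"dy":36,"dz":0,"roll":0,"jaw":-0.6},{"dx":18,"dy":36,"dz":0,"roll":0,"jaw":-0.6},{"dx":18,"dy":36,"dz":0,"roll":0,"jaw":-0.6},{"dx":18,"dy":36,"dz":0,"roll":0,"jaw":-0.6},{"dx":14,"dy":30,"dz":0,"roll":0,"jaw":-0.6},{"dx":10,"dy":20,"dz":0,"roll":0,"jaw":-0.6},{"dx":0,"dy":0,"dz":0,"roll":0,"jaw":-0.6},{"dx":0,"dy":0,"dz":0,"roll":0,"jaw":-0.6},{"dx":0,"dy":0,"dz":0,"roll":0,"jaw":-0.6}])

```text
time_s: 19.53
ee_pos: [0.5353, 0.2752, 0.2001]
eef_rot: [-3.141, 0.0, 3.108]
force: [0.1, -0.2, -0.5]
grip_width: 0.0752
grip_force: 0.0
```

```bash
cat >> h.py <<'E'
def rel(x,y):
    o=get_obs(); a=o['eef_rot'][2];d=(np.array([x,y])-o['ee_pos'][:2])*1000
    print('dx %.1f dy %.1f z %.4f'%(d[0]*np.cos(a)+d[1]*np.sin(a), d[0]*np.sin(a)-d[1]*np.cos(a), o['ee_pos'][2]))
def pointer(c):
    h=cv2.cvtColor(c['frame'],cv2.COLOR_RGB2HSV).astype(int)[122:150,288:314]
    m=(abs(h[...,0]-22)<8)&(h[...,1]>110); q=np.argwhere(m)
    b=(abs(h[...,0]-113)<12)&(h[...,1]>150); k=np.argwhere(b|m)
    if len(q): d=q.mean(0)-k.mean(0); print('pointer deg from front CCW',np.degrees(np.arctan2(d[1],d[0])),len(q))
E
python3 - <<'E'
from h import *
st(); c=snap('top','t4'); caps(c,BP); pointer(c); caps(snap('wrist'),[(.535,.277),(.625,.269),(.404,.277)])
rel(.535,.277)
E
```

```text
19.53 [0.5353 0.2752 0.2001] [-3.141  0.     3.108] [ 0.1 -0.2 -0.5] 0.0752 0.0 [ 0.41  0.42  1.37 -0.    1.35 -1.12]
cap 122 [627.5 267.3  22.9]
none 0.508 0.25 0
none 0.405 0.276 0
none 0.439 0.156 0
pointer deg from front CCW 71.64832986772466 5
cap 1913 [534.4 278.6  24.9]
cap 1564 [622.3 269.1  24.6]
cap 2620 [402.9 275.9  24.9]
dx 0.5 dy 2.2 z 0.2000
```

```bash
python3 - <<'E'
from h import *
for n in('top0','t4'):
    f=cv2.imread(f'pics/{n}.png')[:,:,::-1]; pointer({'frame':f})
    h=cv2.cvtColor(f,cv2.COLOR_RGB2HSV).astype(int)
    for v in range(128,146): print(''.join('Y' if (abs(h[v,u,0]-25)<12 and h[v,u,1]>50 and h[v,u,2]>100) else 'b' if (abs(h[v,u,0]-113)<12 and h[v,u,1]>120) else '.' for u in range(286,316)))
E
```

```text
pointer deg from front CCW 71.89623696549339 5
..............................
..............................
...........bbbbb..............
.........bbbbbbbbb............
........bbbbbbbbbbb...........
.......bbbbbbbbbbbb...........
.......bbbbbbbbbbbbb..........
.......bbbbbb..bbbbb..........
.......bbbbbbYYYY.bb..........
.......bbbbbbb.YYYY...........
.......bbbbbbbbbb.Y...........
.......bbbbbbbbbbbb...........
........bbbbbbbbbbb...........
.........bbbbbbbbb............
.........bbbbbbbb.............
..............b...............
..............................
..............................
pointer deg from front CCW 71.64832986772466 5
..............................
..............................
...........bbbbb..............
.........bbbbbbbbb............
........bbbbbbbbbbb...........
.......bbbbbbbbbbbb...........
.......bbbbbbbbbbbbb..........
.......bbbbbb..bbbbb..........
.......bbbbbbYYYY.bb..........
.......bbbbbbb.YYYY...........
.......bbbbbbbbbb.Y...........
.......bbbbbbbbbbbb...........
........bbbbbbbbbbb...........
.........bbbbbbbbb............
.........bbbbbbbb.............
..............b...............
..............................
..............................
```

The drum did not turn, so the grip slipped. Going back to try again with a firmer grip.

Call:
send_rows(rows=[{"dx":-10,"dy":-20,"dz":0,"roll":0,"jaw":-0.35},{"dx":-18,"dy":-36,"dz":0,"roll":0,"jaw":-0.35},{"dx":-18,"dy":-36,"dz":0,"roll":0,"jaw":-0.35},{"dx":-18,"dy":-36,"dz":0,"roll":0,"jaw":-0.35},{"dx":-18,"dy":-36,"dz":0,"roll":0,"jaw":-0.35},{"dx":-18,"dy":-36,"dz":0,"roll":0,"jaw":-0.35},{"dx":-14,"dy":-30,"dz":0,"roll":0,"jaw":-0.35},{"dx":-9.7,"dy":-19.7,"dz":0,"roll":0,"jaw":-0.35},{"dx":0,"dy":0,"dz":0,"roll":6.7,"jaw":-0.35},{"dx":0,"dy":0,"dz":0,"roll":6.7,"jaw":-0.35},{"dx":0,"dy":0,"dz":0,"roll":6.7,"jaw":-0.35},{"dx":0,"dy":0,"dz":0,"roll":6.7,"jaw":-0.35}])

```text
time_s: 20.63
ee_pos: [0.6502, 0.0206, 0.1998]
eef_rot: [-3.141, -0.0, 2.633]
force: [0.4, -0.3, -0.0]
grip_width: 0.0636
grip_force: 0.0
```

Call:
send_rows(rows=[{"dx":0,"dy":0,"dz":0,"roll":6.7,"jaw":-0.35},{"dx":0,"dy":0,"dz":0,"roll":6.5,"jaw":-0.35},{"dx":0,"dy":0,"dz":30,"roll":0,"jaw":-0.35},{"dx":0,"dy":0,"dz":25,"roll":0,"jaw":-0.35},{"dx":0,"dy":0,"dz":16.5,"roll":0,"jaw":-0.35},{"dx":0,"dy":0,"dz":0,"roll":0,"jaw":-0.35},{"dx":0,"dy":0,"dz":0,"roll":0,"jaw":1},{"dx":0,"dy":0,"dz":0,"roll":0,"jaw":1},{"dx":0,"dy":0,"dz":0,"roll":0,"jaw":1},{"dx":0,"dy":0,"dz":0,"roll":0,"jaw":1},{"dx":0,"dy":0,"dz":0,"roll":0,"jaw":1}], force=50)

```text
time_s: 21.55
ee_pos: [0.6509, 0.022, 0.13]
eef_rot: [3.14, 0.002, 2.41]
force: [0.4, -1.2, 6.1]
grip_width: 0.043
grip_force: 50.0
```

Call:
send_rows(rows=[{"dx":0,"dy":0,"dz":0,"roll":-4,"jaw":1},{"dx":0,"dy":0,"dz":0,"roll":-4,"jaw":1},{"dx":0,"dy":0,"dz":0,"roll":-4,"jaw":1},{"dx":0,"dy":0,"dz":0,"roll":-4,"jaw":1}])

```text
time_s: 21.88
ee_pos: [0.651, 0.0221, 0.1299]
eef_rot: [3.14, 0.003, 2.691]
force: [6.2, -2.1, 5.7]
grip_width: 0.0433
grip_force: 50.0
```

```bash
python3 - <<'E'
from h import *
o=st(); print(np.round(o['moment'],3))
E
```

```text
21.88 [0.651  0.0221 0.1299] [3.140e+00 3.000e-03 2.691e+00] [ 6.2 -2.1  5.7] 0.0433 50.00069260597229 [-0.02  0.59  1.29  0.    1.26 -1.14]
[-0.277 -1.047 -1.254]
```

Moment is about 1.25 N m at 16°, far above the detent, so the drum is blocked, probably by the bottle. Undo and look.

Call:
send_rows(rows=[{"dx":0,"dy":0,"dz":0,"roll":4,"jaw":1},{"dx":0,"dy":0,"dz":0,"roll":4,"jaw":1},{"dx":0,"dy":0,"dz":0,"roll":4,"jaw":1},{"dx":0,"dy":0,"dz":0,"roll":4,"jaw":-0.35},{"dx":0,"dy":0,"dz":0,"roll":0,"jaw":-0.35},{"dx":0,"dy":0,"dz":0,"roll":0,"jaw":-0.35},{"dx":0,"dy":0,"dz":-20,"roll":0,"jaw":-0.35},{"dx":0,"dy":0,"dz":-30,"roll":-7,"jaw":-0.35},{"dx":0,"dy":0,"dz":-20,"roll":-7,"jaw":-0.35},{"dx":0,"dy":0,"dz":0,"roll":-7,"jaw":-0.35},{"dx":0,"dy":0,"dz":0,"roll":-7,"jaw":-0.35},{"dx":0,"dy":0,"dz":0,"roll":-7,"jaw":-0.35}])

```text
time_s: 22.88
ee_pos: [0.6501, 0.0222, 0.1988]
eef_rot: [3.142, 0.0, 3.03]
force: [0.5, 0.2, -0.9]
grip_width: 0.0631
grip_force: 0.0
```

Call:
send_rows(rows=[{"dx":0,"dy":0,"dz":0,"roll":-5,"jaw":-0.35},{"dx":-5,"dy":0,"dz":-10,"roll":0,"jaw":-0.35},{"dx":0,"dy":0,"dz":0,"roll":0,"jaw":-0.35},{"dx":0,"dy":0,"dz":0,"roll":0,"jaw":-0.35}])

```text
time_s: 23.22
ee_pos: [0.6553, 0.022, 0.2086]
eef_rot: [3.142, 0.001, 3.109]
force: [0.3, 0.2, -0.2]
grip_width: 0.0635
grip_force: 0.0
```

```bash
python3 - <<'E'
from h import *
st(); c=snap('wrist'); t=snap('top','t5'); w=cloud(t)
print(np.round(w[147:171:2,286:314:3,2]*1000).astype(float))
cv2.imwrite('pics/v1.png',np.vstack([c['frame'][60:300,120:520,::-1],cv2.resize(t['frame'][125:180,270:345,::-1],(400,293),interpolation=cv2.INTER_CUBIC)]))
E
```

```text
23.22 [0.6553 0.022  0.2086] [3.142e+00 1.000e-03 3.109e+00] [ 0.3  0.2 -0.2] 0.0635 0.0 [-0.02  0.54  1.18  0.    1.42 -1.56]
[[542. 547. 553. 550. 549. 549. 548. 545. 543. 538.]
 [544. 552. 548. 549. 550. 551. 548. 546. 540. 531.]
 [548. 551. 552. 554. 553. 556. 552. 545. 542. 536.]
 [550. 551. 553. 557. 553. 554. 550. 551. 547. 537.]
 [548. 554. 552. 555. 556. 557. 549. 551. 547. 541.]
 [554. 557. 554. 558. 557. 555. 552. 551. 544. 545.]
 [554. 555. 560. 561. 561. 557. 558. 552. 551. 544.]
 [559. 560. 559. 558. 561. 556. 558. 552. 555. 546.]
 [560. 562. 564. 559. 563. 561. 560. 559. 555. 545.]
 [560. 567. 560. 561. 563. 564. 562. 561. 552. 549.]
 [560. 562. 568. 561. 565. 567. 565. 558. 558. 556.]
 [567. 565. 569. 563. 565. 565. 564. 564. 557. 559.]]
```

View pics/v1.png

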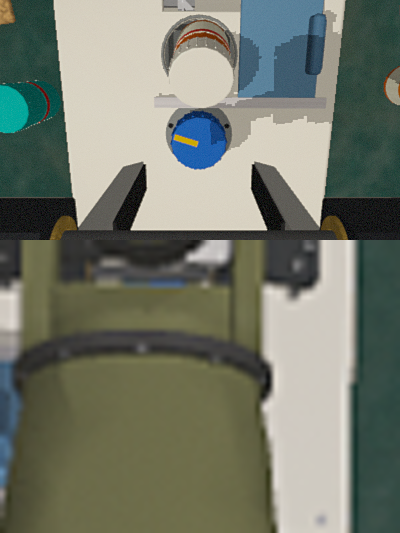

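The wrist crop shows the bottle still standing proud in the port (cap at (202,75) in the crop, red stripe above the deck), so it never dropped. Measuring its cap.

```bash
python3 - <<'E'
from h import *
c=load('wrist'); w=cloud(c); f=c['frame'].astype(int)
# cap region in full px: crop offset (120,60)
s=np.zeros((400,640),bool); s[100:172,280:365]=1
m=s&(w[...,2]>.13)&(w[...,2]<.2); p=w[m]; print(m.sum(),np.percentile(p[:,2],[5,50,90,95,99]))
t=m&(f.min(-1)>190); 
top=s&(w[...,2]>np.percentile(p[:,2],95)-.012)&(w[...,2]<.2)&(np.arange(400)[:,None]>100)
P=w[top];(a,b),r=cv2.minEnclosingCircle((P[:,:2]*1000).astype(np.float32));print(a,b,r,P.mean(0))
# fit plane to the cap top
q=w[top&s];A=np.c_[q[:,:2]-q[:,:2].mean(0),np.ones(len(q))];k=np.linalg.lstsq(A,q[:,2],rcond=None)[0];print('slope',k)
# port visible edges
for v in range(80,112,6):
  print(v,[int(x*1000) if x==x else -1 for x in w[v,270:375:7,2]])
rel(.583,.0243)
E
```

```text
3660 [0.14508519 0.15333526 0.15912431 0.16001325 0.16107487]
596.8934326171875 24.67558479309082 25.079389572143555 [0.59422051 0.02495467 0.1544589 ]
slope [-0.25441328  0.02526797  0.1544589 ]
80 [116, 116, 116, 116, 116, 116, 9, 92, 91, 117, 115, 117, 114, 120, 121]
86 [115, 113, 115, 114, 109, 88, 106, 110, 109, 104, 111, 115, 117, 119, 120]
92 [116, 116, 115, 115, 21, 113, 124, 125, 126, 122, 107, 115, 115, 121, 120]
98 [114, 115, 116, 50, 100, 127, 138, 141, 144, 134, 124, 56, 115, 121, 122]
104 [115, 116, 118, 49, 124, 144, 152, 155, 158, 149, 140, 115, 115, 121, 122]
110 [116, 115, 113, 52, 144, 159, 160, 161, 161, 159, 153, 129, 117, 121, 120]
dx 71.9 dy -0.1 z 0.2080
```

The bottle is tilted about 14° backward and jammed between the pocket's front wall and the port's rear rim. I'll grip the cap, straighten it by pulling the top forward, centre it and let go.

Call:
send_rows(rows=[{"dx":20,"dy":0.5,"dz":0,"roll":0,"jaw":-0.45},{"dx":30,"dy":0,"dz":0,"roll":0,"jaw":-0.45},{"dx":11.4,"dy":0,"dz":0,"roll":0,"jaw":-0.45},{"dx":0,"dy":0,"dz":0,"roll":0,"jaw":-0.45},{"dx":0,"dy":0,"dz":30,"roll":0,"jaw":-0.45},{"dx":0,"dy":0,"dz":30,"roll":0,"jaw":-0.45},{"dx":0,"dy":0,"dz":20,"roll":0,"jaw":-0.45},{"dx":0,"dy":0,"dz":0,"roll":0,"jaw":-0.45},{"dx":0,"dy":0,"dz":0,"roll":0,"jaw":1},{"dx":0,"dy":0,"dz":0,"roll":0,"jaw":1},{"dx":0,"dy":0,"dz":0,"roll":0,"jaw":1},{"dx":0,"dy":0,"dz":0,"roll":0,"jaw":1}], force=10)

```text
time_s: 24.32
ee_pos: [0.5946, 0.0246, 0.13]
eef_rot: [3.142, 0.003, 3.108]
force: [1.1, 0.1, 3.1]
grip_width: 0.0494
grip_force: 10.0
```

Call:
send_rows(rows=[{"dx":3,"dy":0,"dz":0,"roll":0,"jaw":1},{"dx":3,"dy":0,"dz":0,"roll":0,"jaw":1},{"dx":3,"dy":0,"dz":0,"roll":0,"jaw":1},{"dx":3,"dy":0,"dz":0,"roll":0,"jaw":1},{"dx":3,"dy":0,"dz":0,"roll":0,"jaw":1},{"dx":0,"dy":0,"dz":0,"roll":0,"jaw":1},{"dx":0,"dy":0,"dz":0,"roll":0,"jaw":1}])

```text
time_s: 24.9
ee_pos: [0.5812, 0.0252, 0.1316]
eef_rot: [3.141, 0.008, 3.108]
force: [7.3, 0.3, 10.3]
grip_width: 0.0484
grip_force: 10.0
```

```bash
cat >> h.py <<'E'
def tilt(c):
    w=cloud(c); f=c['frame']; h=cv2.cvtColor(f,cv2.COLOR_RGB2HSV)
    z=w[...,2]; m=(np.hypot(w[...,0]-.588,w[...,1]-.0243)<.032)&(z>.09)&(z<.19)&(h[...,1]<60)&(h[...,2]>110)
    p=w[m]; zt=np.percentile(p[:,2],97); q=w[m&(z>zt-.008)]
    A=np.c_[q[:,:2]-q[:,:2].mean(0),np.ones(len(q))];k=np.linalg.lstsq(A,q[:,2],rcond=None)[0]
    print('top',zt,q.mean(0),q.min(0),q.max(0),'slope',k,len(q))
E
python3 - <<'E'
from h import *
st(); c=snap('wrist','w9'); tilt(c)
E
```

```text
24.9 [0.5812 0.0252 0.1316] [3.141 0.008 3.108] [ 7.3  0.3 10.3] 0.0484 9.992804378271103 [-0.02  0.43  1.52  0.    1.18 -1.56]
top 0.16241782603998875 [0.58380115 0.02404939 0.15857895] [ 0.56513402 -0.00064446  0.15441866] [0.60323636 0.048338   0.17902156] slope [-0.15479511  0.00320797  0.15857895] 4659
```

The bottle's front edge seems to rest on the drum rim, so it sits too far forward. I'll take it out, set it upright on the free right side of the deck and regrasp it.

Call:
send_rows(rows=[{"dx":-3,"dy":0,"dz":0,"roll":0,"jaw":1},{"dx":0,"dy":0,"dz":0,"roll":0,"jaw":1},{"dx":0,"dy":0,"dz":-10,"roll":0,"jaw":1},{"dx":0,"dy":0,"dz":-25,"roll":0,"jaw":1},{"dx":0,"dy":0,"dz":-30,"roll":0,"jaw":1},{"dx":-3,"dy":-20,"dz":0,"roll":0,"jaw":1},{"dx":-4,"dy":-30,"dz":0,"roll":0,"jaw":1},{"dx":-4,"dy":-35,"dz":0,"roll":0,"jaw":1},{"dx":0,"dy":0,"dz":0,"roll":0,"jaw":1},{"dx":0,"dy":0,"dz":0,"roll":0,"jaw":1}], force=25)

```text
time_s: 25.78
ee_pos: [0.5897, -0.0617, 0.194]
eef_rot: [-3.142, -0.0, 3.106]
force: [-0.6, 0.5, -0.7]
grip_width: 0.0481
grip_force: 25.0
```

```bash
python3 - <<'E'
from h import *
st(); c=snap('wrist','w10'); w=cloud(c)
# port visible rim now: dark/low region below deck
m=((w[...,2]<.108)&(np.hypot(w[...,0]-.584,w[...,1]-.024)<.05))
m2=(m).astype(np.uint8);n,l,s,ce=cv2.connectedComponentsWithStats(m2);k=1+s[1:,4].argmax();print(s[k])
ct=max(cv2.findContours((l==k).astype(np.uint8),0,1)[0],key=len)
P=np.array([ray(c,*q[0],.116)[:2] for q in ct]); cc,r=cv2.minEnclosingCircle((P*1000).astype(np.float32));print(cc,r,P.min(0),P.max(0))
t=snap('top','t6')
# bottle cap tilt
z=w[...,2];o=get_obs();x,y=o['ee_pos'][:2]
b=(np.hypot(w[...,0]-x,w[...,1]-y)<.03)&(z>.2)&(z<.26)&(c['frame'].min(-1)>110)
print(b.sum(), np.percentile(z[b],[50,97]) if b.any() else '')
cv2.imwrite('pics/v2.png',np.vstack([c['frame'][60:300,120:520,::-1],cv2.resize(t['frame'][125:180,265:340,::-1],(400,293),interpolation=cv2.INTER_CUBIC)]))
E
```

```text
25.78 [ 0.5897 -0.0617  0.194 ] [-3.142 -0.     3.106] [-0.6  0.5 -0.7] 0.0481 24.99814063310623 [-0.17  0.4   1.41 -0.    1.33 -1.7 ]
[ 386  157   65   66 3087]
(580.95068359375, 21.79556655883789) 28.6434383392334 [ 0.55304053 -0.00576405] [0.60908066 0.04844362]
4192 [0.22077707 0.22429901]
```

View pics/v2.png

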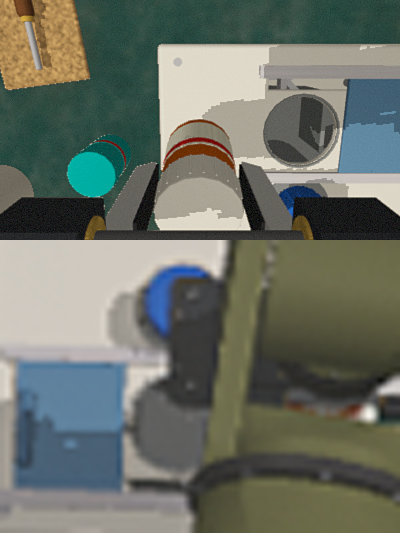

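The wrist crop shows the port clear (centre crop (301,128)) with the bottle held beside it. Reading depths inside the port to find what it landed on.

```bash
python3 - <<'E'
from h import *
c=load('wrist'); w=cloud(c); z=w[...,2]
for v in range(152,228,4): print(v,[int(x*1000) if x==x else -1 for x in z[v,380:460:4]])
m=(z<.03)&(z>.015);m[:150]=0;m[226:]=0;m[:,:383]=0;m[:,458:]=0;p=w[m];print('floor ext',p.min(0),p.max(0))
m=(z<.105)&(z>.035);m[:150]=0;m[226:]=0;m[:,:383]=0;m[:,458:]=0;p=w[m]
for a,b in((.035,.06),(.06,.08),(.08,.105)):
    q=p[(p[:,2]>a)&(p[:,2]<b)];print(a,b,len(q),q.min(0) if len(q) else'',q.max(0) if len(q) else '')
E
```

```text
152 [115, 116, 115, 116, 115, 116, 116, 115, 115, 116, 115, 115, 115, 115, 117, 116, 116, 115, 116, 115]
156 [115, 116, 115, 116, 116, 115, 116, 115, 118, 117, 118, 114, 117, 117, 116, 117, 115, 115, 115, 114]
160 [115, 116, 116, 115, 116, -1, 117, 21, 22, 21, 21, 32, 44, 57, 67, 116, 116, 116, 115, 114]
164 [115, 115, 115, 114, 115, 116, 20, 22, 21, 21, 21, 33, 45, 57, 67, 78, 112, 117, 115, 115]
168 [117, 114, 115, 115, 116, 22, 22, 20, 21, 21, 21, 35, 48, 56, 69, 78, 84, 113, 116, 115]
172 [116, 115, 115, 117, 22, 21, 21, 21, 21, 22, 22, 35, 46, 58, 70, 80, 84, 22, 114, 115]
176 [116, 116, 117, 20, 20, 22, 21, 22, 22, 20, 25, 36, 48, 60, 69, 81, 84, 21, 112, 117]
180 [115, 115, 117, 21, 22, 21, 20, 22, 22, 19, 25, 37, 50, 61, 72, 81, 83, 22, 23, 116]
184 [116, 116, 20, 21, 20, 22, 22, 22, 21, 21, 24, 38, 51, 62, 72, 82, 85, 21, 22, 116]
188 [116, 117, 20, 21, 20, 21, 21, 21, 20, 21, 25, 38, 51, 63, 72, 83, 84, 32, 36, 113]
192 [115, 117, 21, 22, 21, 21, 20, 21, 21, 21, 26, 39, 52, 63, 75, 84, 85, 46, 47, 115]
196 [116, 116, 20, 21, 21, 21, 21, 23, 21, 21, 28, 40, 53, 65, 75, 84, 5
[... 310 characters left out ...]
 70, 71, 73, 73, 70, 64, 22, 21, 22, 22, 22, 83, 111, 117, 114, 116]
216 [115, 114, 114, 116, 112, 84, 85, 87, 85, 83, 78, 21, 21, 20, 20, 113, 117, 116, 116, 115]
220 [115, 115, 114, 115, 115, 116, 96, 98, 97, 98, 97, 91, 71, 111, 114, 117, 115, 115, 115, 116]
224 [117, 115, 116, 115, 115, 115, 115, 117, 114, 113, 114, 114, 115, 117, 115, 115, 115, 114, 116, 115]
floor ext [0.56430045 0.01410903 0.01952534] [0.63852224 0.08958267 0.02998165]
0.035 0.06 595 [0.56184715 0.01186719 0.03506509] [0.62200084 0.08345032 0.05998757]
0.06 0.08 572 [0.56227277 0.01150207 0.0600265 ] [0.62235019 0.07231021 0.07999442]
0.08 0.105 478 [0.56388559 0.01236846 0.08001337] [0.61857434 0.0607805  0.1046942 ]
```

```bash
python3 - <<'E'
from h import *
c=load('wrist'); w=cloud(c); z=w[...,2]
A=np.array([.6515,.022]);th=np.radians(-2.2);R=np.array([[np.cos(th),np.sin(th)],[-np.sin(th),np.cos(th)]])
print('own coords rel to port (x back,y left) mm')
def own(p): return np.round((R@(p[:2]-A))*1000+np.array([68,0]),0).tolist()+[round(p[2]*1000)]
for v in (164,172,180,188,196,204,208,212,216):
    print(v,[own(w[v,u]) for u in (392,404,416,424,432,436,440,444,448) if 0<z[v,u]<.108])
E
```

```text
own coords rel to port (x back,y left) mm
164 [[-12.0, 9.0, 21], [-12.0, 23.0, 21], [-13.0, 28.0, 33], [-17.0, 28.0, 57], [-18.0, 28.0, 68], [-19.0, 27.0, 78]]
172 [[-3.0, 10.0, 22], [-3.0, 23.0, 22], [-5.0, 27.0, 36], [-9.0, 28.0, 59], [-11.0, 27.0, 70], [-12.0, 27.0, 80], [-13.0, 29.0, 85], [-3.0, 59.0, 22]]
180 [[7.0, -3.0, 22], [7.0, 10.0, 21], [7.0, 24.0, 20], [4.0, 27.0, 38], [-1.0, 27.0, 62], [-3.0, 27.0, 73], [-5.0, 28.0, 81], [-5.0, 30.0, 84], [6.0, 60.0, 22]]
188 [[16.0, -3.0, 22], [16.0, 11.0, 22], [16.0, 25.0, 21], [12.0, 28.0, 39], [7.0, 28.0, 63], [5.0, 28.0, 73], [2.0, 27.0, 84], [2.0, 31.0, 84], [13.0, 57.0, 32]]
196 [[25.0, -2.0, 22], [25.0, 11.0, 22], [25.0, 25.0, 21], [21.0, 28.0, 41], [15.0, 28.0, 65], [12.0, 27.0, 76], [10.0, 28.0, 85], [17.0, 44.0, 54], [16.0, 47.0, 58]]
204 [[30.0, -6.0, 41], [30.0, 7.0, 38], [35.0, 26.0, 22], [35.0, 35.0, 22], [23.0, 28.0, 67], [20.0, 27.0, 78], [18.0, 29.0, 84], [20.0, 36.0, 76], [19.0, 39.0, 78]]
208 [[30.0, -10.0, 55], [29.0, 2.0, 58], [40.0, 26.0, 22], [40.0, 36.0, 21], [39.0, 45.0, 23], [24.0, 28.0, 78], [22.0, 29.0, 84], [22.0, 33.0, 85]]
212 [[29.0, -2.0, 73], [32.0, 13.0, 65], [45.0, 36.0, 21], [44.0, 45.0, 22], [44.0, 50.0, 22], [26.0, 30.0, 83]]
216 [[30.0, -5.0, 85], [30.0, 7.0, 83], [49.0, 36.0, 22], [50.0, 46.0, 21], [50.0, 51.0, 21]]
```

The pocket is well aligned: walls at ±28 mm, rear wall at +30, rim at z=85 mm. The bottle was about 4 mm too far forward and caught the front wall. Set it on the deck and regrasp centred.

Call:
send_rows(rows=[{"dx":0,"dy":0,"dz":10,"roll":0,"jaw":1},{"dx":0,"dy":0,"dz":8,"roll":0,"jaw":1},{"dx":0,"dy":0,"dz":2,"roll":0,"jaw":1},{"dx":0,"dy":0,"dz":0,"roll":0,"jaw":1},{"dx":0,"dy":0,"dz":0,"roll":0,"jaw":-0.4},{"dx":0,"dy":0,"dz":0,"roll":0,"jaw":-0.4},{"dx":0,"dy":0,"dz":0,"roll":0,"jaw":-0.4},{"dx":0,"dy":0,"dz":0,"roll":0,"jaw":-0.4},{"dx":0,"dy":0,"dz":0,"roll":0,"jaw":-0.4},{"dx":0,"dy":0,"dz":0,"roll":0,"jaw":-0.4}])

```text
time_s: 26.72
ee_pos: [0.5899, -0.0603, 0.1733]
eef_rot: [-3.142, -0.0, 3.108]
force: [-0.1, -0.6, 0.4]
grip_width: 0.066
grip_force: 0.0
```

```bash
cat >> h.py <<'E'
def cap(c,x,y,zt):
    w=cloud(c);z=w[...,2];f=c['frame']
    m=(np.hypot(w[...,0]-x,w[...,1]-y)<.04)&(abs(z-zt)<.006)&(f.min(-1)>105)
    m=cv2.morphologyEx(m.astype(np.uint8),cv2.MORPH_OPEN,np.ones((5,5),np.uint8))>0
    q=w[m]
    A=np.c_[q[:,:2]-q[:,:2].mean(0),np.ones(len(q))];k=np.linalg.lstsq(A,q[:,2],rcond=None)[0]
    lo,hi=q.min(0),q.max(0);print('cap n',len(q),'z',np.round(k,3),'x',lo[0].round(4),hi[0].round(4),'y',lo[1].round(4),hi[1].round(4),'mid',((lo+hi)/2)[:2].round(4))
E
python3 - <<'E'
from h import *
o=st(); c=snap('wrist','w11'); cap(c,*o['ee_pos'][:2],.196)
E
```

```text
26.72 [ 0.5899 -0.0603  0.1733] [-3.142 -0.     3.108] [-0.1 -0.6  0.4] 0.066 0.0 [-0.16  0.42  1.43 -0.    1.29 -1.7 ]
cap n 5908 z [ 0.    -0.001  0.196] x 0.5599 0.6079 y -0.0842 -0.0362 mid [ 0.5839 -0.0602]
```

Call:
send_rows(rows=[{"dx":5.5,"dy":0,"dz":2,"roll":0,"jaw":-0.4},{"dx":0,"dy":0,"dz":0,"roll":0,"jaw":-0.4},{"dx":0,"dy":0,"dz":0,"roll":0,"jaw":1},{"dx":0,"dy":0,"dz":0,"roll":0,"jaw":1},{"dx":0,"dy":0,"dz":0,"roll":0,"jaw":1},{"dx":0,"dy":0,"dz":0,"roll":0,"jaw":1},{"dx":0,"dy":0,"dz":0,"roll":0,"jaw":1},{"dx":0,"dy":0,"dz":-20,"roll":0,"jaw":1},{"dx":1.2,"dy":42,"dz":0,"roll":0,"jaw":1},{"dx":1.3,"dy":42.5,"dz":0,"roll":0,"jaw":1},{"dx":0,"dy":0,"dz":0,"roll":0,"jaw":1},{"dx":0,"dy":0,"dz":0,"roll":0,"jaw":1}], force=25)

```text
out of range
```

```bash
python3 - <<'E'
from h import *
o=st(); c=snap('wrist','w12'); cap(c,*o['ee_pos'][:2],.216)
E
```

```text
26.77 [ 0.5899 -0.0604  0.1734] [-3.142 -0.     3.108] [-1.2 -1.   0.3] 0.0657 0.0 [-0.16  0.42  1.43 -0.    1.29 -1.7 ]h.py:43: RuntimeWarning: Mean of empty slice.
  A=np.c_[q[:,:2]-q[:,:2].mean(0),np.ones(len(q))];k=np.linalg.lstsq(A,q[:,2],rcond=None)[0]
  ret = um.true_divide(
Traceback (most recent call last):
  File "h.py", line 44, in cap
    lo,hi=q.min(0),q.max(0);print('cap n',len(q),'z',np.round(k,3),'x',lo[0].round(4),hi[0].round(4),'y',lo[1].round(4),hi[1].round(4),'mid',((lo+hi)/2)[:2].round(4))
          ~~~~~^^^
ValueError: zero-size array to reduction operation minimum which has no identity
```

Call:
send_rows(rows=[{"dx":5.5,"dy":0,"dz":2,"roll":0,"jaw":-0.4},{"dx":0,"dy":0,"dz":0,"roll":0,"jaw":-0.4},{"dx":0,"dy":0,"dz":0,"roll":0,"jaw":1},{"dx":0,"dy":0,"dz":0,"roll":0,"jaw":1},{"dx":0,"dy":0,"dz":0,"roll":0,"jaw":1},{"dx":0,"dy":0,"dz":0,"roll":0,"jaw":1},{"dx":0,"dy":0,"dz":-20,"roll":0,"jaw":1},{"dx":0.5,"dy":28.5,"dz":0,"roll":0,"jaw":1},{"dx":1,"dy":28,"dz":0,"roll":0,"jaw":1},{"dx":1,"dy":28,"dz":0,"roll":0,"jaw":1},{"dx":0,"dy":0,"dz":0,"roll":0,"jaw":1},{"dx":0,"dy":0,"dz":0,"roll":0,"jaw":1}], force=25)

```text
time_s: 27.82
ee_pos: [0.5848, 0.0253, 0.1914]
eef_rot: [-3.142, -0.0, 3.11]
force: [-0.2, -0.6, -1.1]
grip_width: 0.0486
grip_force: 25.0
```

```bash
python3 - <<'E'
from h import *
o=st(); c=snap('wrist','w12'); cap(c,*o['ee_pos'][:2],.216)
E
```

```text
27.82 [0.5848 0.0253 0.1914] [-3.142 -0.     3.11 ] [-0.2 -0.6 -1.1] 0.0486 24.999788403511047 [-0.02  0.39  1.43 -0.    1.32 -1.56]
cap n 5794 z [0.    0.013 0.216] x 0.56 0.6061 y 0.0006 0.0479 mid [0.5831 0.0242]
```

Call:
send_rows(rows=[{"dx":-0.7,"dy":0,"dz":15,"roll":0,"jaw":1},{"dx":0,"dy":0,"dz":20,"roll":0,"jaw":1},{"dx":0,"dy":0,"dz":15,"roll":0,"jaw":1},{"dx":0,"dy":0,"dz":10,"roll":0,"jaw":1},{"dx":0,"dy":0,"dz":5,"roll":0,"jaw":1},{"dx":0,"dy":0,"dz":0,"roll":0,"jaw":1},{"dx":0,"dy":0,"dz":0,"roll":0,"jaw":-0.3},{"dx":0,"dy":0,"dz":0,"roll":0,"jaw":-0.3},{"dx":0,"dy":0,"dz":0,"roll":0,"jaw":-0.3},{"dx":0,"dy":0,"dz":0,"roll":0,"jaw":-0.3},{"dx":0,"dy":0,"dz":0,"roll":0,"jaw":-0.3},{"dx":0,"dy":0,"dz":-20,"roll":0,"jaw":-0.3}])

```text
time_s: 28.87
ee_pos: [0.584, 0.0244, 0.1436]
eef_rot: [-3.142, -0.005, 3.108]
force: [-0.4, 0.7, 0.2]
grip_width: 0.0611
grip_force: 0.0
```

Call:
send_rows(rows=[{"dx":0,"dy":0,"dz":-25,"roll":0,"jaw":-0.35},{"dx":-20,"dy":0,"dz":0,"roll":6.7,"jaw":-0.35},{"dx":0,"dy":0,"dz":0,"roll":6.7,"jaw":-0.35},{"dx":0,"dy":0,"dz":0,"roll":6.7,"jaw":-0.35},{"dx":0,"dy":0,"dz":0,"roll":6.7,"jaw":-0.35},{"dx":0,"dy":0,"dz":0,"roll":6.7,"jaw":-0.35},{"dx":0,"dy":0,"dz":0,"roll":6.7,"jaw":-0.35},{"dx":0,"dy":0,"dz":0,"roll":0,"jaw":-0.35},{"dx":0,"dy":0,"dz":0,"roll":0,"jaw":-0.35}])

```text
time_s: 29.62
ee_pos: [0.6055, 0.0237, 0.1716]
eef_rot: [3.141, 0.0, 2.41]
force: [0.5, -0.5, 0.3]
grip_width: 0.0637
grip_force: 0.0
```

```bash
python3 - <<'E'
from h import *
o=st(); c=snap('wrist','w13'); cap(c,.583,.024,.102); rel(.651,.0215)
w=cloud(c);z=w[...,2];m=(np.hypot(w[...,0]-.583,w[...,1]-.024)<.026)&(z<.165);print(np.percentile(z[m],[5,25,50,75,95]),m.sum())
E
```

```text
29.62 [0.6055 0.0237 0.1716] [3.141 0.    2.41 ] [ 0.5 -0.5  0.3] 0.0637 0.0 [-0.02  0.45  1.39 -0.    1.3  -0.86]
cap n 2671 z [ 0.002 -0.002  0.102] x 0.5612 0.6094 y 0.0009 0.0486 mid [0.5853 0.0248]
dx -35.3 dy 28.8 z 0.1716
[0.06288292 0.10101985 0.10161905 0.10214147 0.10283237] 3038
```

The bottle is in: cap flat at z=0.102. Now turn the knob.

Call:
send_rows(rows=[{"dx":-17.3,"dy":14.4,"dz":0,"roll":0,"jaw":-0.35},{"dx":-18,"dy":14.4,"dz":0,"roll":0,"jaw":-0.35},{"dx":0,"dy":0,"dz":0,"roll":0,"jaw":-0.35},{"dx":0,"dy":0,"dz":17,"roll":0,"jaw":-0.35},{"dx":0,"dy":0,"dz":15,"roll":0,"jaw":-0.35},{"dx":0,"dy":0,"dz":10,"roll":0,"jaw":-0.35},{"dx":0,"dy":0,"dz":0,"roll":0,"jaw":-0.35},{"dx":0,"dy":0,"dz":0,"roll":0,"jaw":1},{"dx":0,"dy":0,"dz":0,"roll":0,"jaw":1},{"dx":0,"dy":0,"dz":0,"roll":0,"jaw":1},{"dx":0,"dy":0,"dz":0,"roll":0,"jaw":1}], force=25)

```text
time_s: 30.58
ee_pos: [0.6515, 0.0215, 0.1305]
eef_rot: [3.14, 0.001, 2.407]
force: [0.6, -0.1, 2.6]
grip_width: 0.0436
grip_force: 25.0
```

Call:
send_rows(rows=[{"dx":0,"dy":0,"dz":0,"roll":-6,"jaw":1},{"dx":0,"dy":0,"dz":0,"roll":-6,"jaw":1},{"dx":0,"dy":0,"dz":0,"roll":-6,"jaw":1},{"dx":0,"dy":0,"dz":0,"roll":-6,"jaw":1},{"dx":0,"dy":0,"dz":0,"roll":-6,"jaw":1},{"dx":0,"dy":0,"dz":0,"roll":-6,"jaw":1},{"dx":0,"dy":0,"dz":0,"roll":-6,"jaw":1},{"dx":0,"dy":0,"dz":0,"roll":-6,"jaw":1},{"dx":0,"dy":0,"dz":0,"roll":-6,"jaw":1},{"dx":0,"dy":0,"dz":0,"roll":-6,"jaw":1},{"dx":0,"dy":0,"dz":0,"roll":-6,"jaw":1},{"dx":0,"dy":0,"dz":0,"roll":-6,"jaw":1}])

```text
time_s: 31.58
ee_pos: [0.6515, 0.0225, 0.1305]
eef_rot: [3.141, 0.003, -2.614]
force: [1.5, 5.5, 2.6]
grip_width: 0.0434
grip_force: 25.0
```

Call:
send_rows(rows=[{"dx":0,"dy":0,"dz":0,"roll":0,"jaw":1},{"dx":0,"dy":0,"dz":0,"roll":0,"jaw":1},{"dx":0,"dy":0,"dz":0,"roll":0,"jaw":-0.35},{"dx":0,"dy":0,"dz":0,"roll":0,"jaw":-0.35},{"dx":0,"dy":0,"dz":0,"roll":0,"jaw":-0.35},{"dx":0,"dy":0,"dz":-20,"roll":0,"jaw":-0.35},{"dx":0,"dy":0,"dz":-30,"roll":0,"jaw":-0.35},{"dx":0,"dy":0,"dz":-20,"roll":6.4,"jaw":-0.35},{"dx":0,"dy":0,"dz":0,"roll":6.4,"jaw":-0.35},{"dx":0,"dy":0,"dz":0,"roll":6.4,"jaw":-0.35},{"dx":0,"dy":0,"dz":0,"roll":6.4,"jaw":-0.35},{"dx":0,"dy":0,"dz":0,"roll":6.4,"jaw":-0.6}])

```text
time_s: 32.58
ee_pos: [0.6509, 0.0211, 0.1996]
eef_rot: [-3.141, 0.0, 3.099]
force: [-0.5, 0.8, -0.7]
grip_width: 0.0675
grip_force: 0.0
```

Call:
send_rows(rows=[{"dx":10,"dy":21,"dz":0,"roll":0,"jaw":-0.6},{"dx":18,"dy":36,"dz":0,"roll":0,"jaw":-0.6},{"dx":18,"dy":36,"dz":0,"roll":0,"jaw":-0.6},{"dx":18,"dy":36,"dz":0,"roll":0,"jaw":-0.6},{"dx":18,"dy":36,"dz":0,"roll":0,"jaw":-0.6},{"dx":18,"dy":36,"dz":0,"roll":0,"jaw":-0.6},{"dx":14,"dy":30,"dz":0,"roll":0,"jaw":-0.6},{"dx":10,"dy":22,"dz":0,"roll":0,"jaw":-0.6},{"dx":0,"dy":0,"dz":0,"roll":0,"jaw":-0.6},{"dx":0,"dy":0,"dz":0,"roll":0,"jaw":-0.6},{"dx":0,"dy":0,"dz":0,"roll":0,"jaw":-0.6}])

```text
time_s: 33.5
ee_pos: [0.5368, 0.278, 0.1994]
eef_rot: [-3.141, 0.0, 3.104]
force: [0.8, -0.9, 0.9]
grip_width: 0.0752
grip_force: 0.0
```

```bash
python3 - <<'E'
from h import *
o=st(); c=snap('top','t7'); pointer(c); caps(c,BP); w=snap('wrist'); cap(w,.535,.277,.08); rel(.535,.2785)
E
```

```text
33.5 [0.5368 0.278  0.1994] [-3.141  0.     3.104] [ 0.8 -0.9  0.9] 0.0752 0.0 [ 0.42  0.43  1.36 -0.    1.35 -1.12]
pointer deg from front CCW 148.1703456636365 6
cap 129 [627.3 266.9  23.7]
none 0.508 0.25 0
none 0.405 0.276 0
none 0.439 0.156 0
cap n 1862 z [0.003 0.002 0.08 ] x 0.5107 0.5584 y 0.2546 0.3019 mid [0.5345 0.2782]
dx 2.0 dy 0.8 z 0.1994
```

Call:
send_rows(rows=[{"dx":2.3,"dy":0.3,"dz":20,"roll":0,"jaw":-0.6},{"dx":0,"dy":0,"dz":38,"roll":0,"jaw":-0.6},{"dx":0,"dy":0,"dz":38,"roll":0,"jaw":-0.6},{"dx":0,"dy":0,"dz":28,"roll":0,"jaw":-0.6},{"dx":0,"dy":0,"dz":15,"roll":0,"jaw":-0.6},{"dx":0,"dy":0,"dz":5,"roll":0,"jaw":-0.6},{"dx":0,"dy":0,"dz":0,"roll":0,"jaw":-0.6},{"dx":0,"dy":0,"dz":0,"roll":0,"jaw":1},{"dx":0,"dy":0,"dz":0,"roll":0,"jaw":1},{"dx":0,"dy":0,"dz":0,"roll":0,"jaw":1},{"dx":0,"dy":0,"dz":0,"roll":0,"jaw":1},{"dx":0,"dy":0,"dz":0,"roll":0,"jaw":1}], force=25)

```text
time_s: 34.6
ee_pos: [0.5345, 0.2793, 0.0563]
eef_rot: [3.141, 0.001, 3.105]
force: [0.6, -0.9, 3.1]
grip_width: 0.0484
grip_force: 25.0
```

Call:
send_rows(rows=[{"dx":0,"dy":0,"dz":-20,"roll":0,"jaw":1},{"dx":0,"dy":0,"dz":-40,"roll":0,"jaw":1},{"dx":0,"dy":0,"dz":-40,"roll":0,"jaw":1},{"dx":0,"dy":0,"dz":-40,"roll":0,"jaw":1},{"dx":0,"dy":0,"dz":-20,"roll":0,"jaw":1},{"dx":-5,"dy":-22,"dz":0,"roll":0,"jaw":1},{"dx":-9,"dy":-38,"dz":0,"roll":0,"jaw":1},{"dx":-9,"dy":-38,"dz":0,"roll":0,"jaw":1},{"dx":-9,"dy":-38,"dz":0,"roll":0,"jaw":1},{"dx":-9,"dy":-38,"dz":0,"roll":0,"jaw":1},{"dx":-9,"dy":-38,"dz":0,"roll":0,"jaw":1},{"dx":-9,"dy":-40,"dz":0,"roll":0,"jaw":1}])

```text
time_s: 35.6
ee_pos: [0.5838, 0.0235, 0.2158]
eef_rot: [3.142, 0.0, 3.105]
force: [1.0, 0.7, -0.4]
grip_width: 0.0486
grip_force: 25.0
```

Call:
send_rows(rows=[{"dx":0,"dy":0,"dz":10,"roll":0,"jaw":1},{"dx":0,"dy":0,"dz":10,"roll":0,"jaw":1},{"dx":0,"dy":0,"dz":0,"roll":0,"jaw":1},{"dx":0,"dy":0,"dz":0,"roll":0,"jaw":1},{"dx":0,"dy":0,"dz":0,"roll":0,"jaw":1}])

```text
time_s: 36.02
ee_pos: [0.5837, 0.0264, 0.1958]
eef_rot: [3.141, 0.0, 3.106]
force: [-0.7, 0.4, -0.2]
grip_width: 0.0487
grip_force: 25.0
```

```bash
python3 - <<'E'
from h import *
o=st(); c=snap('wrist','w14'); cap(c,*o['ee_pos'][:2],o['ee_pos'][2]+.025); rel(.584,.0244)
E
```

```text
36.02 [0.5837 0.0264 0.1958] [3.141 0.    3.106] [-0.7  0.4 -0.2] 0.0487 24.9970480799675 [-0.02  0.38  1.43  0.    1.33 -1.55]
cap n 5663 z [-0.001  0.004  0.219] x 0.5602 0.6058 y 0.0014 0.0488 mid [0.583  0.0251]
dx -0.2 dy -1.9 z 0.1959
```

Call:
send_rows(rows=[{"dx":-0.8,"dy":-1.2,"dz":15,"roll":0,"jaw":1},{"dx":0,"dy":0,"dz":20,"roll":0,"jaw":1},{"dx":0,"dy":0,"dz":18,"roll":0,"jaw":1},{"dx":0,"dy":0,"dz":11,"roll":0,"jaw":1},{"dx":0,"dy":0,"dz":5,"roll":0,"jaw":1},{"dx":0,"dy":0,"dz":0,"roll":0,"jaw":1},{"dx":0,"dy":0,"dz":0,"roll":0,"jaw":-0.3},{"dx":0,"dy":0,"dz":0,"roll":0,"jaw":-0.3},{"dx":0,"dy":0,"dz":0,"roll":0,"jaw":-0.3},{"dx":0,"dy":0,"dz":0,"roll":0,"jaw":-0.3},{"dx":0,"dy":0,"dz":0,"roll":0,"jaw":-0.3},{"dx":0,"dy":0,"dz":-20,"roll":0,"jaw":-0.3}])

```text
time_s: 37.07
ee_pos: [0.5831, 0.0239, 0.1436]
eef_rot: [-3.142, -0.005, 3.104]
force: [-0.6, -0.4, -0.4]
grip_width: 0.0613
grip_force: 0.0
```

Call:
send_rows(rows=[{"dx":0,"dy":0,"dz":-25,"roll":0,"jaw":-0.35},{"dx":-20,"dy":0,"dz":0,"roll":6.7,"jaw":-0.35},{"dx":0,"dy":0,"dz":0,"roll":6.7,"jaw":-0.35},{"dx":0,"dy":0,"dz":0,"roll":6.7,"jaw":-0.35},{"dx":0,"dy":0,"dz":0,"roll":6.7,"jaw":-0.35},{"dx":0,"dy":0,"dz":0,"roll":6.7,"jaw":-0.35},{"dx":0,"dy":0,"dz":0,"roll":6.7,"jaw":-0.35},{"dx":0,"dy":0,"dz":0,"roll":0,"jaw":-0.35},{"dx":0,"dy":0,"dz":0,"roll":0,"jaw":-0.35}])

```text
time_s: 37.82
ee_pos: [0.6045, 0.0231, 0.1716]
eef_rot: [3.142, 0.0, 2.407]
force: [0.0, -0.4, -0.5]
grip_width: 0.0637
grip_force: 0.0
```

```bash
python3 - <<'E'
from h import *
o=st(); c=snap('wrist','w15'); cap(c,.583,.024,.102); rel(.651,.0215)
E
```

```text
37.82 [0.6045 0.0231 0.1716] [3.142 0.    2.407] [ 0.  -0.4 -0.5] 0.0637 0.0 [-0.02  0.45  1.4  -0.    1.3  -0.86]
cap n 2661 z [ 0.001 -0.002  0.102] x 0.5613 0.6093 y -0.0008 0.0476 mid [0.5853 0.0234]
dx -35.6 dy 29.9 z 0.1716
```

Call:
send_rows(rows=[{"dx":-17.6,"dy":14.9,"dz":0,"roll":0,"jaw":-0.35},{"dx":-18,"dy":15,"dz":0,"roll":0,"jaw":-0.35},{"dx":0,"dy":0,"dz":0,"roll":0,"jaw":-0.35},{"dx":0,"dy":0,"dz":17,"roll":0,"jaw":-0.35},{"dx":0,"dy":0,"dz":15,"roll":0,"jaw":-0.35},{"dx":0,"dy":0,"dz":10,"roll":0,"jaw":-0.35},{"dx":0,"dy":0,"dz":0,"roll":0,"jaw":-0.35},{"dx":0,"dy":0,"dz":0,"roll":0,"jaw":1},{"dx":0,"dy":0,"dz":0,"roll":0,"jaw":1},{"dx":0,"dy":0,"dz":0,"roll":0,"jaw":1},{"dx":0,"dy":0,"dz":0,"roll":0,"jaw":1}], force=25)

```text
time_s: 38.78
ee_pos: [0.6515, 0.0215, 0.1305]
eef_rot: [3.14, 0.001, 2.403]
force: [1.2, 0.7, 2.9]
grip_width: 0.0433
grip_force: 25.0
```

Call:
send_rows(rows=[{"dx":0,"dy":0,"dz":0,"roll":-6,"jaw":1},{"dx":0,"dy":0,"dz":0,"roll":-6,"jaw":1},{"dx":0,"dy":0,"dz":0,"roll":-6,"jaw":1},{"dx":0,"dy":0,"dz":0,"roll":-6,"jaw":1},{"dx":0,"dy":0,"dz":0,"roll":-6,"jaw":1},{"dx":0,"dy":0,"dz":0,"roll":-6,"jaw":1},{"dx":0,"dy":0,"dz":0,"roll":-6,"jaw":1},{"dx":0,"dy":0,"dz":0,"roll":-6,"jaw":1},{"dx":0,"dy":0,"dz":0,"roll":-6,"jaw":1},{"dx":0,"dy":0,"dz":0,"roll":-6,"jaw":1},{"dx":0,"dy":0,"dz":0,"roll":-6,"jaw":1},{"dx":0,"dy":0,"dz":0,"roll":-6,"jaw":1}])

```text
time_s: 39.78
ee_pos: [0.6515, 0.0224, 0.1305]
eef_rot: [3.141, 0.003, -2.618]
force: [1.6, 6.0, 1.6]
grip_width: 0.0434
grip_force: 25.0
```

Call:
send_rows(rows=[{"dx":0,"dy":0,"dz":0,"roll":0,"jaw":1},{"dx":0,"dy":0,"dz":0,"roll":0,"jaw":1},{"dx":0,"dy":0,"dz":0,"roll":0,"jaw":-0.35},{"dx":0,"dy":0,"dz":0,"roll":0,"jaw":-0.35},{"dx":0,"dy":0,"dz":0,"roll":0,"jaw":-0.35},{"dx":0,"dy":0,"dz":-20,"roll":0,"jaw":-0.35},{"dx":0,"dy":0,"dz":-30,"roll":0,"jaw":-0.35},{"dx":0,"dy":0,"dz":-20,"roll":6.3,"jaw":-0.35},{"dx":0,"dy":0,"dz":0,"roll":6.3,"jaw":-0.35},{"dx":0,"dy":0,"dz":0,"roll":6.3,"jaw":-0.35},{"dx":0,"dy":0,"dz":0,"roll":6.3,"jaw":-0.35},{"dx":0,"dy":0,"dz":0,"roll":6.3,"jaw":-0.6}])

```text
time_s: 40.78
ee_pos: [0.6509, 0.021, 0.1995]
eef_rot: [-3.141, -0.0, 3.104]
force: [-0.1, 1.1, -0.4]
grip_width: 0.0673
grip_force: 0.0
```

Call:
send_rows(rows=[{"dx":3,"dy":21,"dz":0,"roll":0,"jaw":-0.6},{"dx":5,"dy":36,"dz":0,"roll":0,"jaw":-0.6},{"dx":5,"dy":36,"dz":0,"roll":0,"jaw":-0.6},{"dx":5,"dy":36,"dz":0,"roll":0,"jaw":-0.6},{"dx":5,"dy":36,"dz":0,"roll":0,"jaw":-0.6},{"dx":5,"dy":36,"dz":0,"roll":0,"jaw":-0.6},{"dx":5,"dy":30,"dz":0,"roll":0,"jaw":-0.6},{"dx":3,"dy":16,"dz":0,"roll":0,"jaw":-0.6},{"dx":0,"dy":0,"dz":0,"roll":0,"jaw":-0.6},{"dx":0,"dy":0,"dz":0,"roll":0,"jaw":-0.6},{"dx":0,"dy":0,"dz":0,"roll":0,"jaw":-0.6}])

```text
time_s: 41.7
ee_pos: [0.6232, 0.2679, 0.1994]
eef_rot: [-3.141, -0.0, 3.109]
force: [0.4, -1.3, -0.5]
grip_width: 0.075
grip_force: 0.0
```

```bash
python3 - <<'E'
from h import *
o=st(); c=snap('top','t8'); pointer(c); w=snap('wrist'); cap(w,.6245,.269,.08)
E
```

```text
41.7 [0.6232 0.2679 0.1994] [-3.141 -0.     3.109] [ 0.4 -1.3 -0.5] 0.075 0.0 [ 0.35  0.6   1.11 -0.    1.44 -1.19]
pointer deg from front CCW -145.84091490609748 6
cap n 1862 z [0.005 0.001 0.08 ] x 0.5991 0.6466 y 0.2454 0.2929 mid [0.6228 0.2692]
```

Call:
send_rows(rows=[{"dx":0.5,"dy":1.2,"dz":20,"roll":0,"jaw":-0.6},{"dx":0,"dy":0,"dz":38,"roll":0,"jaw":-0.6},{"dx":0,"dy":0,"dz":38,"roll":0,"jaw":-0.6},{"dx":0,"dy":0,"dz":28,"roll":0,"jaw":-0.6},{"dx":0,"dy":0,"dz":15,"roll":0,"jaw":-0.6},{"dx":0,"dy":0,"dz":5,"roll":0,"jaw":-0.6},{"dx":0,"dy":0,"dz":0,"roll":0,"jaw":-0.6},{"dx":0,"dy":0,"dz":0,"roll":0,"jaw":1},{"dx":0,"dy":0,"dz":0,"roll":0,"jaw":1},{"dx":0,"dy":0,"dz":0,"roll":0,"jaw":1},{"dx":0,"dy":0,"dz":0,"roll":0,"jaw":1},{"dx":0,"dy":0,"dz":0,"roll":0,"jaw":1}], force=25)

```text
time_s: 42.8
ee_pos: [0.6227, 0.2706, 0.0564]
eef_rot: [3.141, 0.001, 3.11]
force: [0.5, -0.7, 3.3]
grip_width: 0.0486
grip_force: 25.0
```

Call:
send_rows(rows=[{"dx":0,"dy":0,"dz":-20,"roll":0,"jaw":1},{"dx":0,"dy":0,"dz":-40,"roll":0,"jaw":1},{"dx":0,"dy":0,"dz":-40,"roll":0,"jaw":1},{"dx":0,"dy":0,"dz":-40,"roll":0,"jaw":1},{"dx":0,"dy":0,"dz":-20,"roll":0,"jaw":1},{"dx":2,"dy":-20,"dz":0,"roll":0,"jaw":1},{"dx":5,"dy":-38,"dz":0,"roll":0,"jaw":1},{"dx":5,"dy":-38,"dz":0,"roll":0,"jaw":1},{"dx":5,"dy":-38,"dz":0,"roll":0,"jaw":1},{"dx":5,"dy":-38,"dz":0,"roll":0,"jaw":1},{"dx":5,"dy":-38,"dz":0,"roll":0,"jaw":1},{"dx":3.8,"dy":-36,"dz":0,"roll":0,"jaw":1}])

```text
time_s: 43.8
ee_pos: [0.583, 0.0238, 0.2157]
eef_rot: [-3.142, 0.0, 3.11]
force: [0.5, -0.2, -1.3]
grip_width: 0.0487
grip_force: 25.0
```

Call:
send_rows(rows=[{"dx":0,"dy":0,"dz":10,"roll":0,"jaw":1},{"dx":0,"dy":0,"dz":10,"roll":0,"jaw":1},{"dx":0,"dy":0,"dz":0,"roll":0,"jaw":1},{"dx":0,"dy":0,"dz":0,"roll":0,"jaw":1},{"dx":0,"dy":0,"dz":0,"roll":0,"jaw":1}])

```text
time_s: 44.22
ee_pos: [0.5839, 0.0268, 0.1955]
eef_rot: [3.142, -0.0, 3.111]
force: [-0.4, -1.0, -1.1]
grip_width: 0.0484
grip_force: 25.0
```

```bash
python3 - <<'E'
from h import *
o=st(); c=snap('wrist','w16'); cap(c,*o['ee_pos'][:2],o['ee_pos'][2]+.025); rel(.584,.0244)
E
```

```text
44.22 [0.5839 0.0268 0.1955] [ 3.142 -0.     3.111] [-0.4 -1.  -1.1] 0.0484 24.99222457408905 [-0.02  0.38  1.43  0.    1.33 -1.56]
cap n 5643 z [-0.003 -0.006  0.219] x 0.5604 0.6058 y 0.0019 0.0491 mid [0.5831 0.0255]
dx -0.1 dy -2.3 z 0.1957
```

Call:
send_rows(rows=[{"dx":-0.7,"dy":-1.6,"dz":15,"roll":0,"jaw":1},{"dx":0,"dy":0,"dz":20,"roll":0,"jaw":1},{"dx":0,"dy":0,"dz":18,"roll":0,"jaw":1},{"dx":0,"dy":0,"dz":11,"roll":0,"jaw":1},{"dx":0,"dy":0,"dz":5,"roll":0,"jaw":1},{"dx":0,"dy":0,"dz":0,"roll":0,"jaw":1},{"dx":0,"dy":0,"dz":0,"roll":0,"jaw":-0.3},{"dx":0,"dy":0,"dz":0,"roll":0,"jaw":-0.3},{"dx":0,"dy":0,"dz":0,"roll":0,"jaw":-0.3},{"dx":0,"dy":0,"dz":0,"roll":0,"jaw":-0.3},{"dx":0,"dy":0,"dz":0,"roll":0,"jaw":-0.3},{"dx":0,"dy":0,"dz":-20,"roll":0,"jaw":-0.3}])

```text
time_s: 45.27
ee_pos: [0.583, 0.024, 0.1437]
eef_rot: [-3.142, -0.005, 3.11]
force: [-0.1, 0.2, -0.7]
grip_width: 0.0612
grip_force: 0.0
```

Call:
send_rows(rows=[{"dx":0,"dy":0,"dz":-25,"roll":0,"jaw":-0.35},{"dx":-20,"dy":0,"dz":0,"roll":6.7,"jaw":-0.35},{"dx":0,"dy":0,"dz":0,"roll":6.7,"jaw":-0.35},{"dx":0,"dy":0,"dz":0,"roll":6.7,"jaw":-0.35},{"dx":0,"dy":0,"dz":0,"roll":6.7,"jaw":-0.35},{"dx":0,"dy":0,"dz":0,"roll":6.7,"jaw":-0.35},{"dx":0,"dy":0,"dz":0,"roll":6.7,"jaw":-0.35},{"dx":0,"dy":0,"dz":0,"roll":0,"jaw":-0.35},{"dx":0,"dy":0,"dz":0,"roll":0,"jaw":-0.35}])

```text
time_s: 46.02
ee_pos: [0.6044, 0.0234, 0.1716]
eef_rot: [3.141, 0.0, 2.412]
force: [0.1, -0.3, -1.1]
grip_width: 0.0633
grip_force: 0.0
```

```bash
python3 - <<'E'
from h import *
o=st(); c=snap('wrist','w17'); cap(c,.583,.024,.102); rel(.651,.0215)
E
```

```text
46.02 [0.6044 0.0234 0.1716] [3.141 0.    2.412] [ 0.1 -0.3 -1.1] 0.0633 0.0 [-0.02  0.45  1.4  -0.    1.3  -0.86]
cap n 2654 z [ 0.001 -0.001  0.102] x 0.5613 0.6096 y -0.0014 0.047 mid [0.5854 0.0228]
dx -36.0 dy 29.6 z 0.1716
```

Call:
send_rows(rows=[{"dx":-18,"dy":14.8,"dz":0,"roll":0,"jaw":-0.35},{"dx":-18,"dy":14.8,"dz":0,"roll":0,"jaw":-0.35},{"dx":0,"dy":0,"dz":0,"roll":0,"jaw":-0.35},{"dx":0,"dy":0,"dz":17,"roll":0,"jaw":-0.35},{"dx":0,"dy":0,"dz":15,"roll":0,"jaw":-0.35},{"dx":0,"dy":0,"dz":10,"roll":0,"jaw":-0.35},{"dx":0,"dy":0,"dz":0,"roll":0,"jaw":-0.35},{"dx":0,"dy":0,"dz":0,"roll":0,"jaw":1},{"dx":0,"dy":0,"dz":0,"roll":0,"jaw":1},{"dx":0,"dy":0,"dz":0,"roll":0,"jaw":1},{"dx":0,"dy":0,"dz":0,"roll":0,"jaw":1}], force=25)

```text
time_s: 46.98
ee_pos: [0.6515, 0.0214, 0.1306]
eef_rot: [3.14, 0.001, 2.409]
force: [-0.0, 0.7, 2.3]
grip_width: 0.0434
grip_force: 25.0
```

Call:
send_rows(rows=[{"dx":0,"dy":0,"dz":0,"roll":-6,"jaw":1},{"dx":0,"dy":0,"dz":0,"roll":-6,"jaw":1},{"dx":0,"dy":0,"dz":0,"roll":-6,"jaw":1},{"dx":0,"dy":0,"dz":0,"roll":-6,"jaw":1},{"dx":0,"dy":0,"dz":0,"roll":-6,"jaw":1},{"dx":0,"dy":0,"dz":0,"roll":-6,"jaw":1},{"dx":0,"dy":0,"dz":0,"roll":-6,"jaw":1},{"dx":0,"dy":0,"dz":0,"roll":-6,"jaw":1},{"dx":0,"dy":0,"dz":0,"roll":-6,"jaw":1},{"dx":0,"dy":0,"dz":0,"roll":-6,"jaw":1},{"dx":0,"dy":0,"dz":0,"roll":-6,"jaw":1},{"dx":0,"dy":0,"dz":0,"roll":-6,"jaw":1}])

```text
time_s: 47.98
ee_pos: [0.6515, 0.0225, 0.1305]
eef_rot: [3.141, 0.003, -2.612]
force: [1.5, 5.6, 2.7]
grip_width: 0.0431
grip_force: 25.0
```

Call:
send_rows(rows=[{"dx":0,"dy":0,"dz":0,"roll":0,"jaw":1},{"dx":0,"dy":0,"dz":0,"roll":0,"jaw":1},{"dx":0,"dy":0,"dz":0,"roll":0,"jaw":-0.35},{"dx":0,"dy":0,"dz":0,"roll":0,"jaw":-0.35},{"dx":0,"dy":0,"dz":0,"roll":0,"jaw":-0.35},{"dx":0,"dy":0,"dz":-20,"roll":0,"jaw":-0.35},{"dx":0,"dy":0,"dz":-30,"roll":0,"jaw":-0.35},{"dx":0,"dy":0,"dz":-20,"roll":6.4,"jaw":-0.35},{"dx":0,"dy":0,"dz":0,"roll":6.4,"jaw":-0.35},{"dx":0,"dy":0,"dz":0,"roll":6.4,"jaw":-0.35},{"dx":0,"dy":0,"dz":0,"roll":6.4,"jaw":-0.35},{"dx":0,"dy":0,"dz":0,"roll":6.4,"jaw":-0.6}])

```text
time_s: 48.98
ee_pos: [0.6509, 0.021, 0.1995]
eef_rot: [-3.141, -0.0, 3.101]
force: [0.5, 0.1, -0.9]
grip_width: 0.0671
grip_force: 0.0
```

Call:
send_rows(rows=[{"dx":13,"dy":12,"dz":0,"roll":0,"jaw":-0.6},{"dx":25,"dy":24,"dz":0,"roll":0,"jaw":-0.6},{"dx":25,"dy":24,"dz":0,"roll":0,"jaw":-0.6},{"dx":25,"dy":24,"dz":0,"roll":0,"jaw":-0.6},{"dx":25,"dy":24,"dz":0,"roll":0,"jaw":-0.6},{"dx":25,"dy":24,"dz":0,"roll":0,"jaw":-0.6},{"dx":25,"dy":24,"dz":0,"roll":0,"jaw":-0.6},{"dx":25,"dy":24,"dz":0,"roll":0,"jaw":-0.6},{"dx":25,"dy":24,"dz":0,"roll":0,"jaw":-0.6},{"dx":25,"dy":24,"dz":0,"roll":0,"jaw":-0.6},{"dx":18,"dy":18,"dz":0,"roll":0,"jaw":-0.6},{"dx":0,"dy":0,"dz":0,"roll":0,"jaw":-0.6}])

```text
time_s: 49.98
ee_pos: [0.4014, 0.2785, 0.1998]
eef_rot: [3.141, 0.0, 3.109]
force: [1.0, -1.3, 0.5]
grip_width: 0.0753
grip_force: 0.0
```

Call:
send_rows(rows=[{"dx":0,"dy":0,"dz":0,"roll":0,"jaw":-0.6},{"dx":0,"dy":0,"dz":0,"roll":0,"jaw":-0.6}])

```text
time_s: 50.15
ee_pos: [0.4042, 0.2758, 0.1995]
eef_rot: [-3.141, 0.0, 3.106]
force: [-0.3, 0.3, -0.0]
grip_width: 0.0749
grip_force: 0.0
```

```bash
python3 - <<'E'
from h import *
o=st(); c=snap('top','t9'); pointer(c); w=snap('wrist'); cap(w,.403,.276,.08)
E
```

```text
50.15 [0.4042 0.2758 0.1995] [-3.141  0.     3.106] [-0.3  0.3 -0. ] 0.0749 0.0 [ 0.52  0.17  1.7  -0.    1.28 -1.01]
pointer deg from front CCW -80.80827552760313 7
cap n 1851 z [ 0.004 -0.004  0.08 ] x 0.3782 0.4256 y 0.2522 0.2996 mid [0.4019 0.2759]
```

Call:
send_rows(rows=[{"dx":2.3,"dy":0,"dz":20,"roll":0,"jaw":-0.6},{"dx":0,"dy":0,"dz":38,"roll":0,"jaw":-0.6},{"dx":0,"dy":0,"dz":38,"roll":0,"jaw":-0.6},{"dx":0,"dy":0,"dz":28,"roll":0,"jaw":-0.6},{"dx":0,"dy":0,"dz":15,"roll":0,"jaw":-0.6},{"dx":0,"dy":0,"dz":5,"roll":0,"jaw":-0.6},{"dx":0,"dy":0,"dz":0,"roll":0,"jaw":-0.6},{"dx":0,"dy":0,"dz":0,"roll":0,"jaw":1},{"dx":0,"dy":0,"dz":0,"roll":0,"jaw":1},{"dx":0,"dy":0,"dz":0,"roll":0,"jaw":1},{"dx":0,"dy":0,"dz":0,"roll":0,"jaw":1},{"dx":0,"dy":0,"dz":0,"roll":0,"jaw":1}], force=25)

```text
time_s: 51.25
ee_pos: [0.4018, 0.2764, 0.0561]
eef_rot: [3.141, 0.001, 3.106]
force: [-0.0, -0.4, 4.3]
grip_width: 0.0483
grip_force: 25.0
```

Call:
send_rows(rows=[{"dx":0,"dy":0,"dz":-20,"roll":0,"jaw":1},{"dx":0,"dy":0,"dz":-40,"roll":0,"jaw":1},{"dx":0,"dy":0,"dz":-40,"roll":0,"jaw":1},{"dx":0,"dy":0,"dz":-40,"roll":0,"jaw":1},{"dx":0,"dy":0,"dz":-20,"roll":0,"jaw":1},{"dx":-10,"dy":-12,"dz":0,"roll":0,"jaw":1},{"dx":-20,"dy":-26,"dz":0,"roll":0,"jaw":1},{"dx":-20,"dy":-26,"dz":0,"roll":0,"jaw":1},{"dx":-20,"dy":-26,"dz":0,"roll":0,"jaw":1},{"dx":-20,"dy":-26,"dz":0,"roll":0,"jaw":1},{"dx":-20,"dy":-26,"dz":0,"roll":0,"jaw":1},{"dx":-20,"dy":-26,"dz":0,"roll":0,"jaw":1}])

```text
time_s: 52.25
ee_pos: [0.5261, 0.1023, 0.2157]
eef_rot: [3.142, 0.0, 3.106]
force: [0.4, 0.8, -0.5]
grip_width: 0.0485
grip_force: 25.0
```

Call:
send_rows(rows=[{"dx":-20,"dy":-26,"dz":0,"roll":0,"jaw":1},{"dx":-20,"dy":-26,"dz":0,"roll":0,"jaw":1},{"dx":-14,"dy":-16,"dz":0,"roll":0,"jaw":1},{"dx":-7,"dy":-9,"dz":10,"roll":0,"jaw":1},{"dx":0,"dy":0,"dz":10,"roll":0,"jaw":1},{"dx":0,"dy":0,"dz":0,"roll":0,"jaw":1},{"dx":0,"dy":0,"dz":0,"roll":0,"jaw":1},{"dx":0,"dy":0,"dz":0,"roll":0,"jaw":1}])

```text
time_s: 52.92
ee_pos: [0.5833, 0.0258, 0.1957]
eef_rot: [3.141, 0.0, 3.108]
force: [0.2, -0.1, -0.7]
grip_width: 0.0486
grip_force: 25.0
```

```bash
python3 - <<'E'
from h import *
o=st(); c=snap('wrist','w18'); cap(c,*o['ee_pos'][:2],o['ee_pos'][2]+.025); rel(.584,.0244)
E
```

```text
52.92 [0.5833 0.0258 0.1957] [3.141 0.    3.108] [ 0.2 -0.1 -0.7] 0.0486 24.985434114933014 [-0.02  0.38  1.43  0.    1.33 -1.56]
cap n 5672 z [-0.002  0.008  0.219] x 0.5597 0.6051 y 0.0008 0.0481 mid [0.5824 0.0245]
dx -0.6 dy -1.3 z 0.1960
```

Call:
send_rows(rows=[{"dx":-1.3,"dy":-0.6,"dz":15,"roll":0,"jaw":1},{"dx":0,"dy":0,"dz":20,"roll":0,"jaw":1},{"dx":0,"dy":0,"dz":18,"roll":0,"jaw":1},{"dx":0,"dy":0,"dz":11,"roll":0,"jaw":1},{"dx":0,"dy":0,"dz":5,"roll":0,"jaw":1},{"dx":0,"dy":0,"dz":0,"roll":0,"jaw":1},{"dx":0,"dy":0,"dz":0,"roll":0,"jaw":-0.3},{"dx":0,"dy":0,"dz":0,"roll":0,"jaw":-0.3},{"dx":0,"dy":0,"dz":0,"roll":0,"jaw":-0.3},{"dx":0,"dy":0,"dz":0,"roll":0,"jaw":-0.3},{"dx":0,"dy":0,"dz":0,"roll":0,"jaw":-0.3},{"dx":0,"dy":0,"dz":-20,"roll":0,"jaw":-0.3}])

```text
time_s: 53.97
ee_pos: [0.5836, 0.024, 0.1436]
eef_rot: [-3.141, -0.005, 3.106]
force: [-0.5, 0.1, -0.9]
grip_width: 0.0611
grip_force: 0.0
```

Call:
send_rows(rows=[{"dx":0,"dy":0,"dz":-25,"roll":0,"jaw":1},{"dx":-10,"dy":0,"dz":-25,"roll":0,"jaw":1},{"dx":-10,"dy":10,"dz":0,"roll":0,"jaw":1},{"dx":0,"dy":30,"dz":0,"roll":0,"jaw":1},{"dx":0,"dy":30,"dz":0,"roll":0,"jaw":1},{"dx":0,"dy":10,"dz":0,"roll":0,"jaw":1},{"dx":0,"dy":0,"dz":0,"roll":0,"jaw":1},{"dx":0,"dy":0,"dz":0,"roll":0,"jaw":1},{"dx":0,"dy":0,"dz":0,"roll":0,"jaw":1}])

```text
time_s: 54.72
ee_pos: [0.6079, 0.1022, 0.1965]
eef_rot: [-3.141, -0.0, 3.106]
force: [0.6, -0.2, -0.5]
grip_width: 0.0044
grip_force: 0.0
```

```bash
python3 - <<'E'
from h import *
o=st(); c=snap('wrist','w19'); cap(c,.583,.024,.102)
w=cloud(c);h=cv2.cvtColor(c['frame'],cv2.COLOR_RGB2HSV).astype(int);z=w[...,2]
b=(abs(h[...,0]-105)<12)&(h[...,1]>70)
for a,e in((.118,.126),(.131,.14)):
    m=b&(z>a)&(z<e)&(w[...,0]<.63);p=w[m];print(m.sum(),np.percentile(p,[1,99],axis=0).round(4) if m.any() else '')
t=snap('top','t10'); pointer(t)
E
```

```text
54.72 [0.6079 0.1022 0.1965] [-3.141 -0.     3.106] [ 0.6 -0.2 -0.5] 0.0044 0.0 [ 0.11  0.46  1.33 -0.    1.36 -1.43]
cap n 2267 z [-0.    -0.003  0.102] x 0.5628 0.6097 y -0.0002 0.0475 mid [0.5863 0.0236]
6741 [[0.5409 0.0573 0.1195]
 [0.6185 0.1209 0.1227]]
865 [[0.5554 0.0123 0.1316]
 [0.6299 0.1215 0.1395]]
```

All four are in the drum (cap at z=0.102). Now the hatch: lower shut fingers on the +y side of the tab.

Call:
send_rows(rows=[{"dx":10,"dy":20,"dz":0,"roll":0,"jaw":1},{"dx":12.5,"dy":25,"dz":0,"roll":0,"jaw":1},{"dx":0,"dy":0,"dz":0,"roll":0,"jaw":1},{"dx":0,"dy":0,"dz":0,"roll":0,"jaw":1}])

```text
time_s: 55.15
ee_pos: [0.5868, 0.149, 0.1967]
eef_rot: [-3.142, 0.0, 3.107]
force: [-0.3, 1.0, 0.7]
grip_width: 0.0007
grip_force: 0.0
```

```bash
python3 - <<'E'
from h import *
o=st(); c=snap('wrist','w20')
w=cloud(c);h=cv2.cvtColor(c['frame'],cv2.COLOR_RGB2HSV).astype(int);z=w[...,2]
b=(abs(h[...,0]-105)<12)&(h[...,1]>70)
for a,e in((.118,.126),(.129,.141)):
    m=b&(z>a)&(z<e)&(w[...,0]<.62)&(w[...,1]>.07);p=w[m];print(m.sum(),np.percentile(p,[1,99],axis=0).round(4) if m.any() else '')
E
```

```text
55.15 [0.5868 0.149  0.1967] [-3.142  0.     3.107] [-0.3  1.   0.7] 0.0007 0.0 [ 0.19  0.43  1.36 -0.    1.35 -1.35]
4919 [[0.5412 0.0705 0.1195]
 [0.6184 0.1223 0.1227]]
744 [[0.555  0.111  0.1295]
 [0.599  0.1219 0.1372]]
```

Call:
send_rows(rows=[{"dx":2,"dy":0,"dz":25,"roll":0,"jaw":1},{"dx":0,"dy":0,"dz":25,"roll":0,"jaw":1},{"dx":0,"dy":0,"dz":16,"roll":0,"jaw":1},{"dx":0,"dy":0,"dz":0,"roll":0,"jaw":1},{"dx":0,"dy":-10,"dz":0,"roll":0,"jaw":1},{"dx":0,"dy":-10,"dz":0,"roll":0,"jaw":1},{"dx":0,"dy":-10,"dz":0,"roll":0,"jaw":1},{"dx":0,"dy":-10,"dz":0,"roll":0,"jaw":1},{"dx":0,"dy":-10,"dz":0,"roll":0,"jaw":1},{"dx":0,"dy":0,"dz":0,"roll":0,"jaw":1},{"dx":0,"dy":0,"dz":0,"roll":0,"jaw":1}])

```text
time_s: 56.12
ee_pos: [0.5838, 0.0982, 0.1316]
eef_rot: [3.141, 0.002, 3.105]
force: [0.6, 2.6, 6.7]
grip_width: 0.0006
grip_force: 3.4
```

Call:
send_rows(rows=[{"dx":0,"dy":-8,"dz":0,"roll":0,"jaw":1},{"dx":0,"dy":-8,"dz":0,"roll":0,"jaw":1},{"dx":0,"dy":-6,"dz":0,"roll":0,"jaw":1},{"dx":0,"dy":-4,"dz":0,"roll":0,"jaw":1},{"dx":0,"dy":0,"dz":0,"roll":0,"jaw":1},{"dx":0,"dy":0,"dz":0,"roll":0,"jaw":1}])

```text
time_s: 56.62
ee_pos: [0.5828, 0.0731, 0.1316]
eef_rot: [3.141, 0.002, 3.106]
force: [0.3, 5.6, 6.4]
grip_width: 0.0004
grip_force: 4.4
```

Call:
send_rows(rows=[{"dx":0,"dy":-3,"dz":0,"roll":0,"jaw":1},{"dx":0,"dy":-2,"dz":0,"roll":0,"jaw":1},{"dx":0,"dy":0,"dz":0,"roll":0,"jaw":1},{"dx":0,"dy":0,"dz":0,"roll":0,"jaw":1}])

```text
time_s: 56.95
ee_pos: [0.5826, 0.0678, 0.1316]
eef_rot: [3.141, 0.002, 3.106]
force: [-0.3, 3.5, 6.3]
grip_width: 0.0005
grip_force: 3.6
```

Call:
send_rows(rows=[{"dx":0,"dy":-2,"dz":0,"roll":0,"jaw":1},{"dx":0,"dy":0,"dz":0,"roll":0,"jaw":1},{"dx":0,"dy":0,"dz":0,"roll":0,"jaw":1}])

```text
time_s: 57.2
ee_pos: [0.5825, 0.0656, 0.1316]
eef_rot: [-3.141, 0.002, 3.106]
force: [-0.5, 1.9, 7.2]
grip_width: 0.0004
grip_force: 2.9
```

Call:
send_rows(rows=[{"dx":0,"dy":-1.5,"dz":0,"roll":0,"jaw":1},{"dx":0,"dy":0,"dz":0,"roll":0,"jaw":1},{"dx":0,"dy":0,"dz":0,"roll":0,"jaw":1}])

```text
time_s: 57.45
ee_pos: [0.582, 0.0641, 0.1306]
eef_rot: [-3.141, 0.0, 3.106]
force: [0.8, 0.4, 1.9]
grip_width: 0.0003
grip_force: 0.7
```

Call:
send_rows(rows=[{"dx":0,"dy":0,"dz":-25,"roll":0,"jaw":1},{"dx":0,"dy":20,"dz":-30,"roll":0,"jaw":1},{"dx":0,"dy":35,"dz":0,"roll":0,"jaw":1},{"dx":0,"dy":30,"dz":0,"roll":0,"jaw":1},{"dx":0,"dy":0,"dz":0,"roll":0,"jaw":1},{"dx":0,"dy":0,"dz":0,"roll":0,"jaw":1}])

```text
time_s: 57.95
ee_pos: [0.5846, 0.1504, 0.185]
eef_rot: [-3.141, -0.001, 3.108]
force: [-0.3, -0.0, -1.0]
grip_width: 0.0008
grip_force: 0.0
```

```bash
python3 - <<'E'
from h import *
o=st(); c=snap('wrist','w21')
w=cloud(c);h=cv2.cvtColor(c['frame'],cv2.COLOR_RGB2HSV).astype(int);z=w[...,2]
b=(abs(h[...,0]-105)<12)&(h[...,1]>70)
for a,e in((.118,.126),(.129,.141)):
    m=b&(z>a)&(z<e)&(w[...,0]<.62);p=w[m];print(m.sum(),np.percentile(p,[1,99],axis=0).round(4) if m.any() else '')
t=snap('top','t11'); h=cv2.cvtColor(t['frame'],cv2.COLOR_RGB2HSV).astype(int)
m=(abs(h[...,0]-104)<8)&(h[...,1]>90); m[:140]=0;m[185:]=0;m[:,:255]=0;m[:,340:]=0;q=np.argwhere(m);print(len(q),q.mean(0) if len(q) else 0)
E
```

```text
57.95 [0.5846 0.1504 0.185 ] [-3.141e+00 -1.000e-03  3.108e+00] [-0.3 -0.  -1. ] 0.0008 0.0 [ 0.19  0.44  1.38 -0.    1.32 -1.35]
6721 [[ 0.5385 -0.0073  0.1194]
 [ 0.616   0.057   0.1245]]
890 [[0.5526 0.0461 0.1292]
 [0.5968 0.0566 0.137 ]]
463 [158.89848812 298.11447084]
```

The hatch stays shut against its spring with nothing touching it. Final check against the first image, then clear away.

Call:
send_rows(rows=[{"dx":10,"dy":20,"dz":-30,"roll":0,"jaw":1},{"dx":30,"dy":25,"dz":-30,"roll":0,"jaw":1},{"dx":30,"dy":25,"dz":-20,"roll":0,"jaw":1},{"dx":30,"dy":25,"dz":0,"roll":0,"jaw":1},{"dx":30,"dy":25,"dz":0,"roll":0,"jaw":1},{"dx":30,"dy":25,"dz":0,"roll":0,"jaw":1},{"dx":0,"dy":0,"dz":0,"roll":0,"jaw":1},{"dx":0,"dy":0,"dz":0,"roll":0,"jaw":1},{"dx":0,"dy":0,"dz":0,"roll":0,"jaw":1}])

```text
time_s: 58.8
ee_pos: [0.4367, 0.2939, 0.2598]
eef_rot: [-3.141, 0.0, 3.106]
force: [0.8, -0.1, 0.0]
grip_width: 0.0002
grip_force: 0.0
```

```bash
python3 - <<'E'
from h import *
st(); t=snap('top','t12'); snap('scene','s12')
for n in('top0','t12'):
    f=cv2.imread(f'pics/{n}.png');h=cv2.cvtColor(f,cv2.COLOR_BGR2HSV).astype(int)
    m=(abs(h[...,0]-104)<8)&(h[...,1]>90); m[:140]=0;m[185:]=0;m[:,:255]=0;m[:,340:]=0;q=np.argwhere(m);print(len(q),q.mean(0))
a=cv2.imread('pics/top0.png');b=cv2.imread('pics/t12.png');print('mat diff',np.abs(a[165:235,350:410].astype(int)-b[165:235,350:410]).mean())
cv2.imwrite('pics/fin.png',cv2.resize(b[50:285,180:430],None,fx=2.4,fy=2.4))
E
```

```text
58.8 [0.4367 0.2939 0.2598] [-3.141  0.     3.106] [ 0.8 -0.1  0. ] 0.0002 0.0 [ 0.52  0.21  1.51 -0.    1.42 -1.01]
458 [158.89519651 298.18122271]
461 [158.86334056 298.14750542]
mat diff 0.9625396825396826
```

View pics/fin.png

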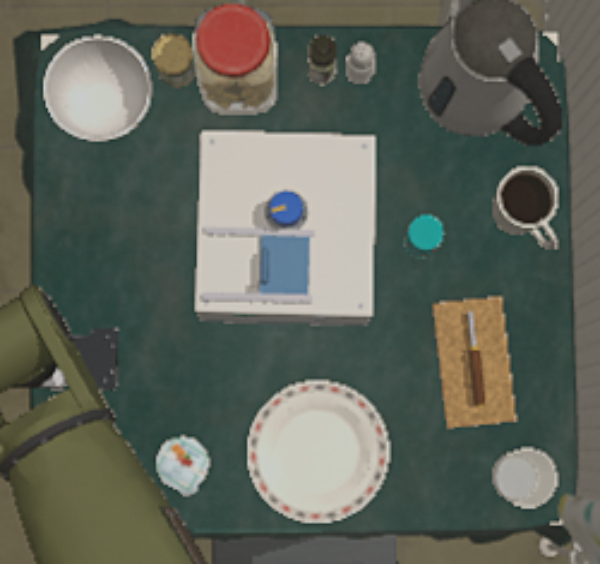

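The final view shows the hatch shut at its starting position, the pin on its mat, no loose bottles left, and everything else unmoved.

```bash
python3 -c "
from station import *
print(hand_in())"
```

```text
the job is handed in; nothing more can be done
None
```

The job is handed in: all four bottles are in separate pockets, the hatch is latched shut and the pin is back on its mat; the first bottle jammed in the port and had to be set on the deck and regrasped before it dropped in.

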